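# Sort the bench leftovers into their trays

### The arm

A 7-joint arm with a two-finger parallel gripper is mounted at the origin on a cart in front of the work surface, level with it; the furniture and walls round the work are solid. World frame = base frame: x ahead of the robot, y to its left, z up, the work surface at z = 0. Lengths are in m, angles in rad, forces in N, time in s.
With the tool pointing down it reaches from about 0.35 to 0.9 m from the base axis. Payload 8.1 kg.
Tool frame: the origin (TCP) lies at the very end of the fingers, on their centre line; the grasp point (between the pads) lies 19 mm behind it; z points along the fingers, y is the direction in which the jaws open and shut (so a half turn about z gives the same grasp; the last joint's range is limited). The gripper opens to 92 mm and grips with 3 to 60 N. Pads are 19 mm wide; open, the fingers measure 130 mm over their backs; the gripper's body (75 mm by 190 mm) begins 47 mm behind the grasp point.
Start: joints at [-1.247, 0.434, 0.025, 1.573, -0.012, 1.134, -0.075], TCP at [0.259, 0.569, 0.227] pointing down, gripper open.
Joint ranges: [-2.62, 2.62], [-0.44, 2.09], [-1.27, 1.32], [0.08, 2.57], [-1.32, 4.46], [0.12, 2], [-2.74, 2.74]. Speed limits (rad/s): [2.22, 2.22, 3.01, 3.01, 3.14, 3.14, 3.14].

### API

Orientations are given as a rotation vector (axis times angle).
In Python, from cell import observe, get_image, sign_off gives the robot as it stands.
- The arm moves only by the tool arm_command, never from a script. Its argument "deltas" is a list of rows, each an object with "xyz": the shift along the tool's x, y, z in cm, a list of three; "turn": the turn about the tool's z in degrees; "jaw": the closure in counts, from 0 (fully open) to 255 (shut). A call has 1 to 5 rows; each row is the pose to reach, as a shift and turn from the pose measured when the call began, along the tool's axes at that moment; what a row does not reach only later rows make up. A row lasts 1/12 s, in which the tool goes at most 41.7 mm and 7.16 degrees, less where a joint would pass 70% of its speed; a pose out of reach is approached as far as the arm can. A call with a gripper value outside its range is refused whole. The fingers move at their own pace and stop on an object; "force" is the grip in N (left out, the last holds). Time passes only in rows, so rows that repeat a pose let the fingers close. It gives the time, the measured TCP pose, the force and the opening at its end, in the units of the state.
- observe(): the state, without advancing time (a new reading comes with each control period).
- get_image(name): name is "side" or "top"; returns a dict with "frame" (420x560x3 uint8, red, green, blue), "depth" (420x560 float32, m along the optical axis (not along the pixel's ray), 0 where there is no reading), "camera_matrix" (3x3 intrinsics, pixels), "distortion" ([k1, k2, p1, p2, k3] as OpenCV has them; the pictures are not rectified), "cam_to_world" (4x4, takes a point from camera to world coordinates). Camera axes: x right, y up, looking along -z (the intrinsics and any distortion apply to the point x, -y, -z); pixel columns grow to the right and rows downward; lengths in m; the calibration is good to about 2 mm. A picture is of the moment at which its call begins.
- sign_off(): hands the job in, once; it reports no verdict.
The state is a dict: "clock": time; "joints": joint angles; "dq": joint speeds; "joint_efforts": joint torques, N m; "position": TCP position; "ee_rot": TCP orientation; "force": force on the tool from outside, world axes, zero at the start; "ft_torque": the same for the moment, N m; "width": opening from 0.0 (shut) to 1.0 (fully open).
Only numpy, scipy, OpenCV 4.12 (cv2) and the standard library are available. Lean on these libraries where they do the work, as an engineer would, in place of code of your own. Each camera call takes 0.05 s, during which the arm holds its last target.

### The job

Tidy up the bench by sorting the five things lying along its front between the try square and the sanding block: lay both round dowels in the round dish, both square-edged wood offcuts in the large nearly square tray, and stand the block plane on its sole in the long narrow tray. Each must lie flat on the floor of its own tray, as it lay on the bench, not leaning on a rim or on another piece; leave the try square and the sanding block where they are.

Things in the scene. Friction and masses are not known exactly. Their poses are not given: they have to be found in the camera images.
- dowel_1_c (a point): thicker round wooden dowel offcut lying on the bench, 16 mm diameter, 110 mm long; the point is its centre (8 mm above its underside); its y axis runs along its length (it may roll, so x and z turn about y)
- dowel_2_c (a point): thinner round wooden dowel offcut lying on the bench, 12 mm diameter, 85 mm long; the point is its centre (6 mm above its underside); its y axis runs along its length (it may roll)
- offcut_oak_c (a point): square-edged light brown wood offcut, 45 mm (its x) by 120 mm (its y, the length) by 32 mm high; the point is its centre, 16 mm above its underside; z up
- offcut_walnut_c (a point): square-edged dark brown wood offcut, a short flat piece, 60 mm (its x) by 70 mm (its y) by 22 mm high; the point is its centre, 11 mm above its underside; z up
- block_plane_c (a point): small metal block plane standing on its sole, 44 mm wide (its x) by 157 mm long (its y) by 43 mm high, 0.7 kg; its straight vertical metal cheeks, 44 mm apart and 6 to 30 mm above the sole, run 53 mm either way from the middle and are where to grip it; the point is its middle, 21.5 mm above the sole; z up
- wide_tray: the larger, nearly square low open wooden tray, fixed to the bench, 20 mm high, sides 5 mm thick, floor 5 mm thick (inner floor 5 mm above the bench, sides 15 mm above the floor); origin: centre of its underside, z up; it may be turned a little; outside 180 mm (its x) by 212 mm (its y), inside 170 by 202 mm
- narrow_tray: the smaller, long and narrow low open wooden tray, fixed to the bench, 20 mm high, sides 5 mm thick, floor 5 mm thick (inner floor 5 mm above the bench, sides 15 mm above the floor); origin: centre of its underside, z up; it may be turned a little; outside 110 mm (its x) by 190 mm (its y), inside 100 by 180 mm
- round_dish: round shallow steel dish, fixed to the bench, outside 186 mm in diameter at the rim, 20 mm high, wall 4 mm, floor 5 mm thick (inner floor 5 mm above the bench, about 170 mm in diameter); origin: centre of its underside, z up
- try_square: bystander: try square lying on the bench beyond the left end of the work, 181 x 121 mm, 17 mm high; origin at the centre of its underside; not to be disturbed
- sanding_block: bystander: cork sanding block beyond the right end of the work, 64 x 112 mm, 34 mm high; origin at the centre of its underside; not to be disturbed
Things that resemble listed ones, but are neither listed nor needed, are in the scene too. There is more than one size of the part that bears offcut_walnut_c; the job needs the larger.

How it is judged:
At the end, for the whole second after the job is handed in: Dowels in the round dish, wood offcuts in the wide tray, block plane on its sole in the narrow tray; each flat (centre at most 5 mm above its height when flat on the tray floor; offcuts and plane tilted under 0.12 rad) and at rest (horizontal distance between each of dowel_1_c, dowel_2_c and round_dish below 0.08 m and z of dowel_1_c in the frame of round_dish below 0.018 m and z of dowel_2_c in the frame of round_dish below 0.016 m and x of offcut_oak_c in the frame of wide_tray between -0.07 and 0.07 m and y of offcut_oak_c in the frame of wide_tray between -0.085 and 0.085 m and z of offcut_oak_c in the frame of wide_tray below 0.026 m and angle between each of offcut_oak_c, offcut_walnut_c, block_plane_c's own z axis and vertical below 0.12 rad and x of offcut_walnut_c in the frame of wide_tray between -0.06 and 0.06 m and y of offcut_walnut_c in the frame of wide_tray between -0.076 and 0.076 m and z of offcut_walnut_c in the frame of wide_tray below 0.021 m and x of block_plane_c in the frame of narrow_tray between -0.032 and 0.032 m and y of block_plane_c in the frame of narrow_tray between -0.032 and 0.032 m and z of block_plane_c in the frame of narrow_tray below 0.0315 m and linear speed of each of dowel_1, dowel_2 below 0.04 m/s and linear speed of each of offcut_oak, offcut_walnut, block_plane below 0.02 m/s); the robot touches nothing.
It fails at once if the try square was disturbed (moved more than 25 mm) (distance of try_square from where it was at the start of the episode above 0.025 m).
It fails at once if the sanding block was disturbed (moved more than 25 mm) (distance of sanding_block from where it was at the start of the episode above 0.025 m).
It also fails if it takes over 125 s, if anything falls off the work surface, if the arm or the gripper's body presses on something with over 40 N, if the wrist force passes 120 N, or if a joint passes its speed limit or range.

## Working session

There is one attempt and no reset: what is moved stays moved. The work goes in short steps, Python scripts to look and compute and a tool call to move; the robot and the scene stay as the last step left them, time stands still between calls to the robot, and variables do not carry over. Pictures are saved under pics/ and viewed, and the job is handed in when it is done.

Besides the shell and the picture viewer there is one more tool, called after "Call:" by a JSON object that holds its "api" and its "payload", one argument or row to a line. arm_command: Moves the arm, as the interface text tells. Its arguments: {"type":"object","properties":{"deltas":{"type":"array","items":{"type":"object","properties":{"xyz":{"type":"array","items":{"type":"number"}},"turn":{"type":"number"},"jaw":{"type":"number"}}}},"force":{"type":"number"}},"required":["deltas"]}

```bash
mkdir -p pics; ls; python3 - <<'E'
from cell import observe,get_image
import cv2,numpy as np
print(observe())
for n in("top","side"):
    d=get_image(n);cv2.imwrite(f"pics/{n}0.png",d["frame"][:,:,::-1]);np.savez(f"{n}0.npz",**d)
    print(n,d["camera_matrix"],d["distortion"],d["cam_to_world"])
E
```

```text
pics
{'clock': 0.0, 'joints': array([-1.24661666,  0.43525472,  0.02496441,  1.57410664, -0.01156413,
        1.13401943, -0.07508852]), 'dq': array([-0.00114298,  0.00064626,  0.00101619, -0.00156468, -0.00130979,
       -0.00064925,  0.00201405]), 'joint_efforts': array([-9.25662462e-04, -6.67833567e+01,  9.84437875e-01, -3.14466190e+01,
       -6.06315164e-02,  4.25625255e-02,  1.19020106e-04]), 'position': array([0.25855517, 0.56843287, 0.22592149]), 'ee_rot': array([-6.65325543e-01, -3.07015586e+00,  2.56794507e-03]), 'force': array([-0.8947711 ,  0.84017069, -0.31682933]), 'ft_torque': array([ 0.01278733,  0.00359648, -0.04674378]), 'width': 0.9996403968049282}
top [[391.25751677   0.         282.93661646]
 [  0.         391.25751677 205.43225639]
 [  0.           0.           1.        ]] [-0.01919498  0.          0.          0.          0.        ] [[-0.00867178  0.98600806 -0.16647194  0.31475846]
 [-0.99983055 -0.01125299 -0.01456836  0.0662338 ]
 [-0.01623783  0.1663174   0.98593857  1.46891989]
 [ 0.          0.          0.          1.        ]]
side [[411.40984359   0.         281.31353539]
 [  0.         411.40984359 210.2421349 ]
 [  0.           0.           1.        ]] [-0.04708872  0.          0.          0.          0.        ] [[ 0.95429285  0.187302   -0.23290152  0.19940426]
 [-0.2988042   0.61464882 -0.73001567 -0.96137141]
 [ 0.00641925  0.76624069  0.64252159  0.95132674]
 [ 0.          0.          0.          1.        ]]
```

View pics/top0.png

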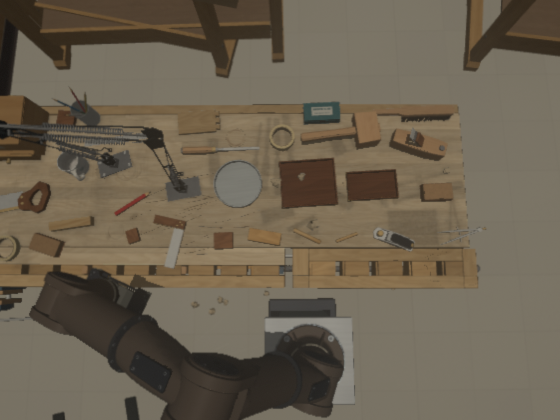

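View pics/side0.png

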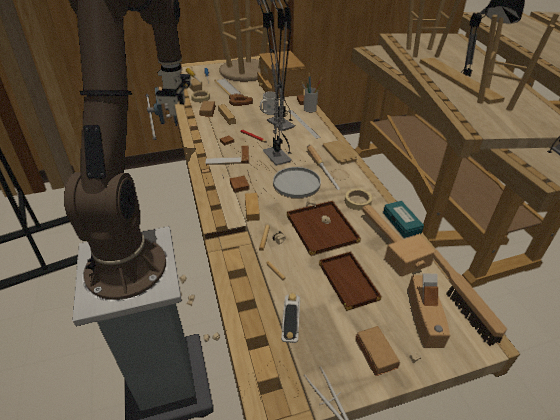

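```bash
python3 - <<'E'
import cv2,numpy as np
t=cv2.imread("pics/top0.png");s=cv2.imread("pics/side0.png")
cv2.imwrite("pics/t_a.png",cv2.resize(t[140:265,150:310],None,fx=5,fy=4.8,interpolation=cv2.INTER_CUBIC))
cv2.imwrite("pics/t_b.png",cv2.resize(t[150:265,280:440],None,fx=5,fy=5,interpolation=cv2.INTER_CUBIC))
cv2.imwrite("pics/s_a.png",cv2.resize(s[140:350,200:420],None,fx=2.8,fy=2.8,interpolation=cv2.INTER_CUBIC))
E
```

```text
(no output)
```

View pics/t_a.png

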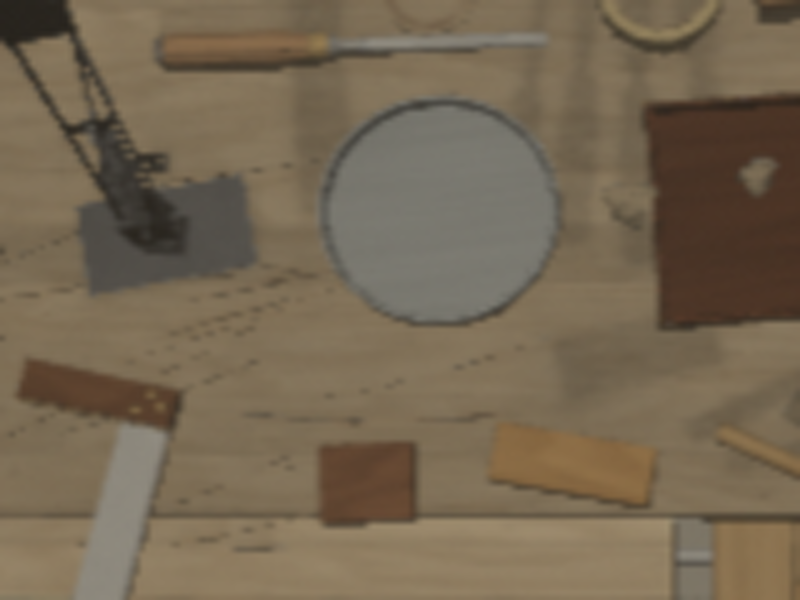

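View pics/t_b.png

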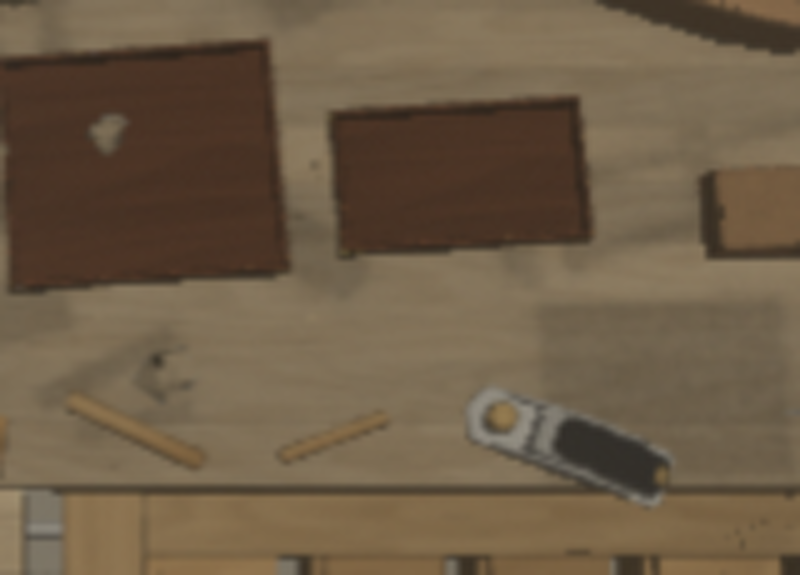

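View pics/s_a.png

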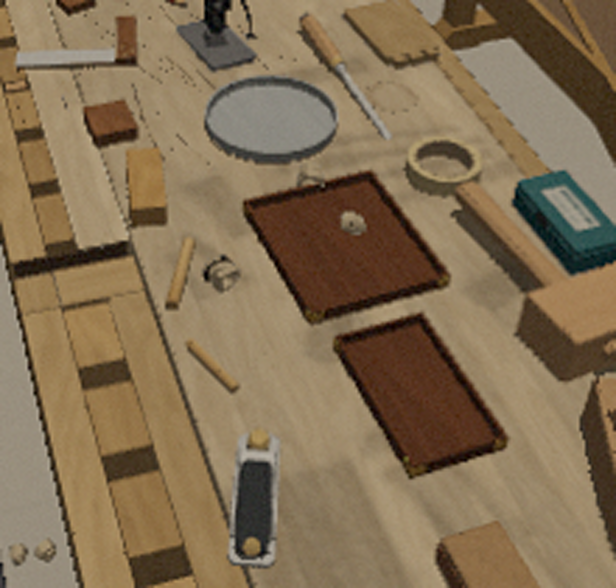

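```bash
cat > h.py <<'E'
import cv2,numpy as np
from cell import observe,get_image
def load(n): return dict(np.load(n))
def rays(d,uv):
    p=cv2.undistortPoints(np.float64(uv).reshape(-1,1,2),d["camera_matrix"],d["distortion"])[:,0]
    return np.c_[p[:,0],-p[:,1],-np.ones(len(p))]
def onplane(d,uv,z):
    T=d["cam_to_world"];r=rays(d,uv)@T[:3,:3].T;o=T[:3,3]
    return o+r*((z-o[2])/r[:,2])[:,None]
def cloud(d):
    H,W=d["depth"].shape;v,u=np.mgrid[:H,:W]
    r=rays(d,np.c_[u.ravel(),v.ravel()])*d["depth"].reshape(-1,1)
    T=d["cam_to_world"];P=r@T[:3,:3].T+T[:3,3]
    return P.reshape(H,W,3)
E
python3 - <<'E'
from h import *
d=load("top0.npz");P=cloud(d);z=P[...,2]
zz=np.clip(z*255/0.06,0,255).astype(np.uint8)
cv2.imwrite("pics/z.png",cv2.resize(cv2.applyColorMap(zz,cv2.COLORMAP_JET)[100:270,120:480],None,fx=2.2,fy=2.2,interpolation=cv2.INTER_NEAREST))
print(np.median(z[205:212,330:380]),z[240,223],z[237,264],z[234,307],z[238,345],z[237,390],z[185,310],z[185,370],z[185,238],z[190,437])
# lamp
for v in range(125,200,8): print(v,[ (round(P[v,u,0],2),round(P[v,u,1],2),round(z[v,u],2)) for u in range(120,200,6) if z[v,u]>.05])
E
```

```text
-0.0007396178555856281 0.019426008298183195 0.03469275664690419 0.006274434777922888 0.00968448664368493 0.03175822479644408 0.006211491739931629 0.004374894785228456 0.002154430551781328 0.03430603952403444
125 [(np.float64(0.64), np.float64(0.44), np.float64(0.64))]
133 [(np.float64(0.62), np.float64(0.44), np.float64(0.65)), (np.float64(0.62), np.float64(0.43), np.float64(0.64)), (np.float64(0.64), np.float64(0.42), np.float64(0.6)), (np.float64(0.64), np.float64(0.41), np.float64(0.6)), (np.float64(0.64), np.float64(0.39), np.float64(0.59)), (np.float64(0.64), np.float64(0.38), np.float64(0.58)), (np.float64(0.65), np.float64(0.37), np.float64(0.58))]
141 [(np.float64(0.61), np.float64(0.44), np.float64(0.62)), (np.float64(0.62), np.float64(0.42), np.float64(0.59)), (np.float64(0.62), np.float64(0.4), np.float64(0.61)), (np.float64(0.62), np.float64(0.39), np.float64(0.6)), (np.float64(0.62), np.float64(0.38), np.float64(0.59)), (np.float64(0.62), np.float64(0.36), np.float64(0.59))]
149 []
157 []
165 [(np.float64(0.63), np.float64(0.44), np.float64(0.36)), (np.float64(0.63), np.float64(0.43), np.float64(0.34)), (np.float64(0.63), np.float64(0.41), np.float64(0.33))]
173 [(np.float64(0.62), np.float64(0.43), np.float64(0.28))]
181 [(np.float64(0.61), np.float64(0.45), np.float64(0.21)), (np.float64(0.64), np.float64(0.46), np.float64(0.09))]
189 [(np.float64(0.62), np.float64(0.46), np.float64(0.07))]
197 []
```

View pics/z.png

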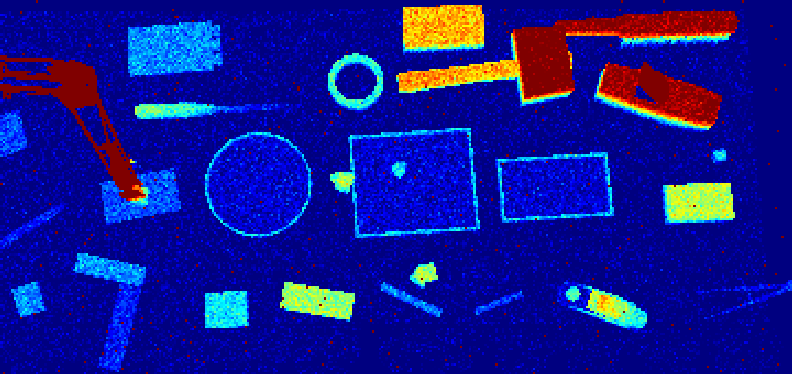

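```bash
python3 - <<'E'
from h import *
d=load("top0.npz");P=cloud(d);z=cv2.medianBlur(P[...,2].astype(np.float32),3)
def comp(roi,lo,hi=.2):
    x0,y0,x1,y1=roi
    m=np.zeros(z.shape,np.uint8);m[y0:y1,x0:x1]=((z>lo)&(z<hi))[y0:y1,x0:x1]
    n,l,s,c=cv2.connectedComponentsWithStats(m)
    i=1+np.argmax(s[1:,4]);return (l==i)
R=dict(walnut=((205,225,242,255),.011,.022),oak=((243,225,286,250),.016,.032),d1=((289,224,325,250),.006,.012),d2=((332,228,362,250),.005,.009),plane=((365,222,420,255),.012,.04),sand=((415,175,460,205),.015,.034),sq_stock=((148,208,190,232),.008,.017),small=((123,225,144,248),.008,.02))
for k,(r,lo,h) in R.items():
    m=comp(r,lo);v,u=np.nonzero(m)
    # pixel square corners for outline
    q=onplane(d,np.c_[u,v],h)[:,:2]
    (c,s,a)=cv2.minAreaRect(q.astype(np.float32)*1000)
    b=cv2.boxPoints((c,s,a));e=[b[1]-b[0],b[2]-b[1]];L=max(e,key=np.linalg.norm)
    ang=np.degrees(np.arctan2(L[1],L[0]))
    pc=np.linalg.svd(q-q.mean(0),full_matrices=False)[2][0]
    print(k,"c",np.round(c,1),"mean",np.round(q.mean(0)*1000,1),"size",np.round(s,1),"longang",round(ang%180,1),"pca",round(np.degrees(np.arctan2(pc[1],pc[0]))%180,1),"ztop",round(float(np.median(z[m])),4), len(q))
for k,r in dict(wide=(275,152,345,215),narrow=(342,165,402,205),dish=(210,158,268,212)).items():
    m=comp(r,.010,.03);v,u=np.nonzero(m);q=onplane(d,np.c_[u,v],.018)[:,:2]*1000
    (c,s,a)=cv2.minAreaRect(q.astype(np.float32));print(k,np.round(c,1),np.round(s,1),round(a,1),cv2.minEnclosingCircle(q.astype(np.float32)))
for nm,uv in dict(sh_tray=(302,177),sh2=(275,182),sh3=(312,224)).items(): print(nm,onplane(d,[uv],.015),z[uv[1],uv[0]])
E
```

```text
walnut c [431.5 312.9] mean [430.8 313.7] size [59.9 70.6] longang 91.2 pca 91.4 ztop 0.0212 313
oak c [443.3 159.8] mean [443.3 159.5] size [120.2  45.7] longang 79.1 pca 79.3 ztop 0.0313 402
d1 c [445.7   2.2] mean [445.   1.] size [109.7  15.5] longang 63.9 pca 63.9 ztop 0.0137 119
d2 c [ 439.4 -145.5] mean [ 439.8 -146.3] size [12.4 82.2] longang 109.5 pca 110.4 ztop 0.0096 69
plane c [ 421.9 -336.8] mean [ 422.7 -334.5] size [101.9  45.4] longang 68.9 pca 67.4 ztop 0.0287 316
sand c [ 603.3 -487.6] mean [ 603.  -487.2] size [116.9  64.7] longang 89.3 pca 92.3 ztop 0.0331 535
sq_stock c [496.  516.4] mean [500.  513.4] size [120.8  46.6] longang 77.0 pca 74.7 ztop 0.0156 308
small c [451.7 652.2] mean [451.7 652.5] size [50.9 45.4] longang 19.1 pca 23.1 ztop 0.0153 162
wide [731.9  59.6] [11.8 93.2] 6.9 ((728.2506103515625, 59.11483383178711), 46.65434646606445)
narrow [ 674.5 -335.8] [58.  23.6] 26.9 ((670.400634765625, -327.64410400390625), 29.01043128967285)
dish [724.3 294.1] [ 20.5 104.5] 22.3 ((717.5460205078125, 291.3543701171875), 52.27144241333008)
sh_tray [[0.66936482 0.01406473 0.015     ]] 0.022246746
sh2 [[0.65110483 0.11716527 0.015     ]] 0.033132143
sh3 [[ 0.48867866 -0.02023526  0.015     ]] 0.034066457
```

```bash
python3 - <<'E'
from h import *
d=load("top0.npz");f=d["frame"].astype(int);hsv=cv2.cvtColor(d["frame"],cv2.COLOR_RGB2HSV)
print(hsv[185,325],hsv[185,370],hsv[200,240],hsv[175,430-150],hsv[210,340],hsv[237,371],hsv[240,405])
def big(m,roi):
    x0,y0,x1,y1=roi;k=np.zeros(m.shape,np.uint8);k[y0:y1,x0:x1]=m[y0:y1,x0:x1]
    n,l,s,c=cv2.connectedComponentsWithStats(k);i=1+np.argmax(s[1:,4]);return l==i
vis=d["frame"].copy()
for k,roi,m in (("wide",(272,150,345,215),hsv[...,2]<90),("narrow",(340,162,405,206),hsv[...,2]<90),("dish",(208,152,268,214),hsv[...,1]<60),("plane",(366,222,420,256),(hsv[...,1]<50)|(hsv[...,2]<60))):
    mm=big(m,roi);v,u=np.nonzero(mm);vis[mm]=(255,0,255)
    h={'plane':.03}.get(k,.02)
    q=onplane(d,np.c_[u,v],h)[:,:2]*1000
    (c,s,a)=cv2.minAreaRect(q.astype(np.float32))
    b=cv2.boxPoints((c,s,a));L=max([b[1]-b[0],b[2]-b[1]],key=np.linalg.norm)
    pc=np.linalg.svd(q-q.mean(0),full_matrices=False)[2][0]
    print(k,np.round(c,1),np.round(s,1),"ang",round(np.degrees(np.arctan2(L[1],L[0]))%180,1),"pca",round(np.degrees(np.arctan2(pc[1],pc[0]))%180,1),"mean",np.round(q.mean(0),1),len(q))
cv2.imwrite("pics/m.png",cv2.resize(vis[140:260,200:430,::-1],None,fx=3.4,fy=3.4,interpolation=cv2.INTER_NEAREST))
E
```

```text
[ 11 126  71] [ 11 129  77] [ 27  21 122] [ 15 101  76] [ 18  80 128] [ 18  80 130] [20 45 51]
wide [646.1  -5.9] [184.9 214.5] ang 93.1 pca 91.5 mean [644.7  -7.7] 2586
narrow [ 634.4 -248.1] [115.1 193. ] ang 92.3 pca 93.5 mean [ 633.9 -247.7] 1489
dish [647.  261.8] [183.4 183.3] ang 0.0 pca 41.7 mean [647.2 260.6] 1856
plane [ 432.3 -314.3] [151.7  45.7] ang 69.1 pca 68.9 mean [ 430.2 -318. ] 433
```

View pics/m.png

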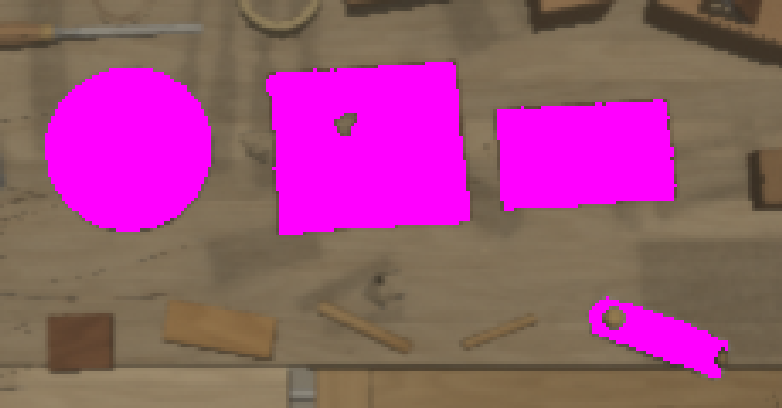

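```bash
cat > plan.py <<'E'
import sys,numpy as np
from scipy.spatial.transform import Rotation as R
from cell import observe
# usage: plan.py x y z jawdeg  (several 4-tuples)
s=observe();M=R.from_rotvec(s["ee_rot"]).as_matrix();p=s["position"]
cur=np.degrees(np.arctan2(M[1,1],M[0,1]))
print("t",round(s["clock"],2),"p",np.round(p,4),"jaw",round(cur,1),"tilt",np.round(M[:2,2],3),"w",round(s["width"],3),"F",np.round(s["force"],1),"q1,q7",np.round(s["joints"][[0,6]],2))
a=list(map(float,sys.argv[1:]))
for i in range(0,len(a),4):
    d=M.T@(np.array(a[i:i+3])-p)*100
    t=-((a[i+3]-cur+90)%180-90)
    print(a[i:i+4],"xyz",np.round(d,2),"turn",round(t,1),"(alt",round(t-180*np.sign(t),1),")")
E
python3 plan.py .4315 .313 .12 91.3 .4315 .313 .004 91.3
```

```text
t 0.1 p [0.2586 0.5685 0.226 ] jaw 65.5 tilt [-0.    -0.001] w 1.002 F [0.1 0.4 0.8] q1,q7 [-1.25 -0.08]
[0.4315, 0.313, 0.12, 91.3] xyz [-26.32 -16.08  10.63] turn -25.8 (alt 154.2 )
[0.4315, 0.313, 0.004, 91.3] xyz [-26.31 -16.06  22.23] turn -25.8 (alt 154.2 )
```

Call:
{"api": "arm_command", "payload": {
  "deltas": [
    {"xyz": [-26.3, -16.1, 10.6], "turn": -25.8, "jaw": 0},
    {"xyz": [-26.3, -16.1, 10.6], "turn": -25.8, "jaw": 0},
    {"xyz": [-26.3, -16.1, 10.6], "turn": -25.8, "jaw": 0},
    {"xyz": [-26.3, -16.1, 10.6], "turn": -25.8, "jaw": 0},
    {"xyz": [-26.3, -16.1, 10.6], "turn": -25.8, "jaw": 0}
  ],
  "force": 25
}}

```text
clock: 0.52
position: [0.3694, 0.4037, 0.158]
ee_rot: [0.046, -3.141, 0.003]
force: [1.4, 0.3, -0.1]
width: 0.999
```

```bash
python3 plan.py .4315 .313 .12 91.3 .4315 .313 .004 91.3
```

```text
t 0.52 p [0.3694 0.4037 0.158 ] jaw 91.7 tilt [-0.001 -0.002] w 0.999 F [ 1.4  0.3 -0.1] q1,q7 [-0.9   0.65]
[0.4315, 0.313, 0.12, 91.3] xyz [-5.95 -9.24  3.81] turn 0.4 (alt -179.6 )
[0.4315, 0.313, 0.004, 91.3] xyz [-5.96 -9.22 15.41] turn 0.4 (alt -179.6 )
```

Call:
{"api": "arm_command", "payload": {
  "deltas": [
    {"xyz": [-6, -9.2, 3.8], "turn": 0.4, "jaw": 0},
    {"xyz": [-6, -9.2, 3.8], "turn": 0.4, "jaw": 0},
    {"xyz": [-6, -9.2, 5], "turn": 0.4, "jaw": 0},
    {"xyz": [-6, -9.2, 8], "turn": 0.4, "jaw": 0},
    {"xyz": [-6, -9.2, 11], "turn": 0.4, "jaw": 0}
  ]
}}

```text
clock: 0.93
position: [0.434, 0.3107, 0.0475]
ee_rot: [-0.026, 3.141, -0.003]
force: [0.5, 0.6, 0.2]
width: 0.997
```

```bash
python3 plan.py .4315 .313 .004 91.3
```

```text
t 0.93 p [0.434  0.3107 0.0475] jaw 91.0 tilt [ 0.001 -0.002] w 0.997 F [0.5 0.6 0.2] q1,q7 [-0.71  0.85]
[0.4315, 0.313, 0.004, 91.3] xyz [0.25 0.24 4.35] turn -0.3 (alt 179.7 )
```

Call:
{"api": "arm_command", "payload": {
  "deltas": [
    {"xyz": [0.25, 0.25, 0.5], "turn": -0.3, "jaw": 0},
    {"xyz": [0.25, 0.25, 2.5], "turn": -0.3, "jaw": 0},
    {"xyz": [0.25, 0.25, 4.2], "turn": -0.3, "jaw": 0},
    {"xyz": [0.25, 0.25, 4.2], "turn": -0.3, "jaw": 0},
    {"xyz": [0.25, 0.25, 4.2], "turn": -0.3, "jaw": 120}
  ]
}}

```text
clock: 1.35
position: [0.4309, 0.3133, 0.0057]
ee_rot: [0.036, -3.141, 0.004]
force: [0.2, -0.6, 0.1]
width: 0.962
```

Call:
{"api": "arm_command", "payload": {
  "deltas": [
    {"xyz": [0, 0, 0], "turn": 0, "jaw": 255},
    {"xyz": [0, 0, 0], "turn": 0, "jaw": 255},
    {"xyz": [0, 0, 0], "turn": 0, "jaw": 255},
    {"xyz": [0, 0, 0], "turn": 0, "jaw": 255},
    {"xyz": [0, 0, 0], "turn": 0, "jaw": 255}
  ]
}}

```text
clock: 1.77
position: [0.4315, 0.3139, 0.0069]
ee_rot: [-0.036, 3.14, -0.002]
force: [-1.3, 0.0, 7.9]
width: 0.763
```

```bash
python3 plan.py .608 .025 .10 92.5
```

```text
t 1.77 p [0.4315 0.3139 0.0069] jaw 91.3 tilt [ 0.001 -0.001] w 0.763 F [-1.3  0.   7.9] q1,q7 [-0.72  0.84]
[0.608, 0.025, 0.1, 92.5] xyz [-16.99 -29.3   -9.25] turn -1.2 (alt 178.8 )
```

Call:
{"api": "arm_command", "payload": {
  "deltas": [
    {"xyz": [0, 0, -3], "turn": 0, "jaw": 255},
    {"xyz": [0, 0, -6], "turn": 0, "jaw": 255},
    {"xyz": [-2, -3, -8], "turn": 0, "jaw": 255},
    {"xyz": [-4, -6.5, -9], "turn": 0, "jaw": 255},
    {"xyz": [-6, -10, -9], "turn": 0, "jaw": 255}
  ]
}}

```text
clock: 2.18
position: [0.4957, 0.216, 0.1005]
ee_rot: [-0.04, 3.135, 0.002]
force: [0.8, 0.4, -1.0]
width: 0.757
```

```bash
python3 plan.py .608 .025 .10 92.5
```

```text
t 2.18 p [0.4957 0.216  0.1005] jaw 91.5 tilt [0.006 0.002] w 0.757 F [ 0.8  0.4 -1. ] q1,q7 [-0.5   1.08]
[0.608, 0.025, 0.1, 92.5] xyz [-10.74 -19.38   0.09] turn -1.0 (alt 179.0 )
```

Call:
{"api": "arm_command", "payload": {
  "deltas": [
    {"xyz": [-10.7, -19.4, 0], "turn": -1, "jaw": 255},
    {"xyz": [-10.7, -19.4, 0], "turn": -1, "jaw": 255},
    {"xyz": [-10.7, -19.4, 0], "turn": -1, "jaw": 255},
    {"xyz": [-10.7, -19.4, 0], "turn": -1, "jaw": 255},
    {"xyz": [-10.7, -19.4, 0], "turn": -1, "jaw": 255}
  ]
}}

```text
clock: 2.6
position: [0.6013, 0.0347, 0.1014]
ee_rot: [-0.068, 3.134, 0.003]
force: [1.7, 0.2, 0.3]
width: 0.761
```

Call:
{"api": "arm_command", "payload": {
  "deltas": [
    {"xyz": [0, 0, 0], "turn": 0, "jaw": 255}
  ]
}}

```text
clock: 2.68
position: [0.6051, 0.0242, 0.1022]
ee_rot: [-0.052, 3.131, -0.005]
force: [1.3, -0.7, -0.9]
width: 0.76
```

```bash
python3 plan.py .608 .025 .02 92.5; python3 - <<'E'
from h import *
for n in("top","side"):
    d=get_image(n);cv2.imwrite(f"pics/{n}1.png",d["frame"][:,:,::-1])
E
```

```text
t 2.68 p [0.6051 0.0242 0.1022] jaw 91.9 tilt [ 0.011 -0.003] w 0.76 F [ 1.3 -0.7 -0.9] q1,q7 [-0.14  1.48]
[0.608, 0.025, 0.02, 92.5] xyz [-0.21  0.1   8.22] turn -0.6 (alt 179.4 )
```

View pics/side1.png

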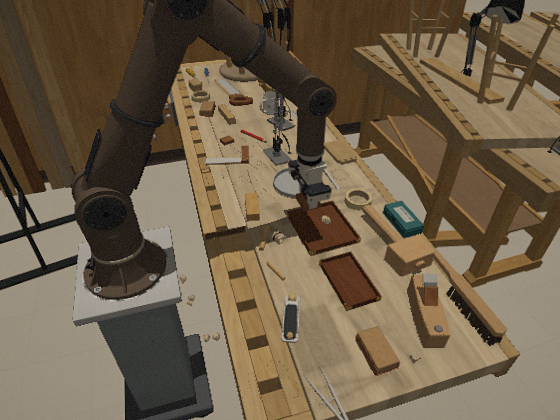

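Call:
{"api": "arm_command", "payload": {
  "deltas": [
    {"xyz": [-0.2, 0.1, 3], "turn": -0.6, "jaw": 255},
    {"xyz": [-0.2, 0.1, 6], "turn": -0.6, "jaw": 255},
    {"xyz": [-0.2, 0.1, 7.5], "turn": -0.6, "jaw": 255},
    {"xyz": [-0.2, 0.1, 8.5], "turn": -0.6, "jaw": 255},
    {"xyz": [-0.2, 0.1, 8.9], "turn": -0.6, "jaw": 255}
  ]
}}

```text
clock: 3.2
position: [0.6033, 0.0342, 0.0117]
ee_rot: [-0.079, 3.136, 0.002]
force: [-12.3, -0.2, 30.3]
width: 0.759
```

```bash
python3 plan.py .608 .025 .012 92.5
```

```text
t 3.2 p [0.6033 0.0342 0.0117] jaw 92.9 tilt [0.005 0.001] w 0.759 F [-12.3  -0.2  30.3] q1,q7 [-0.15  1.48]
[0.608, 0.025, 0.012, 92.5] xyz [-0.42 -0.95 -0.03] turn 0.4 (alt -179.6 )
```

Call:
{"api": "arm_command", "payload": {
  "deltas": [
    {"xyz": [-0.4, -0.5, -1], "turn": 0, "jaw": 255},
    {"xyz": [-0.4, -1, -1], "turn": 0, "jaw": 255},
    {"xyz": [-0.4, -1, -1], "turn": 0, "jaw": 255},
    {"xyz": [-0.4, -1, -0.5], "turn": 0, "jaw": 255},
    {"xyz": [-0.4, -1, -0.2], "turn": 0, "jaw": 255}
  ]
}}

```text
clock: 3.62
position: [0.6078, 0.0247, 0.0136]
ee_rot: [-0.079, 3.135, 0.002]
force: [-0.2, 0.2, -0.5]
width: 0.757
```

```bash
python3 plan.py .608 .025 .012 92.5
```

```text
t 3.62 p [0.6078 0.0247 0.0136] jaw 92.9 tilt [0.006 0.002] w 0.757 F [-0.2  0.2 -0.5] q1,q7 [-0.13  1.5 ]
[0.608, 0.025, 0.012, 92.5] xyz [-0.02  0.03  0.16] turn 0.4 (alt -179.6 )
```

Call:
{"api": "arm_command", "payload": {
  "deltas": [
    {"xyz": [0, 0, 0.15], "turn": 0, "jaw": 255},
    {"xyz": [0, 0, 0.15], "turn": 0, "jaw": 20},
    {"xyz": [0, 0, 0.1], "turn": 0, "jaw": 20},
    {"xyz": [0, 0, 0], "turn": 0, "jaw": 20},
    {"xyz": [0, 0, -1], "turn": 0, "jaw": 20}
  ]
}}

```text
clock: 4.03
position: [0.6065, 0.0247, 0.0224]
ee_rot: [-0.08, 3.138, 0.002]
force: [-0.6, -0.6, -0.6]
width: 0.913
```

Call:
{"api": "arm_command", "payload": {
  "deltas": [
    {"xyz": [0, 0, -3], "turn": 0, "jaw": 20},
    {"xyz": [0, 0, -6], "turn": 0, "jaw": 20},
    {"xyz": [3, 2, -8], "turn": 0, "jaw": 20},
    {"xyz": [6, 5, -8], "turn": 7, "jaw": 0},
    {"xyz": [9, 8, -8], "turn": 14, "jaw": 0}
  ]
}}

```text
clock: 4.45
position: [0.5139, 0.099, 0.1045]
ee_rot: [0.316, 3.119, 0.006]
force: [-0.2, 2.5, -0.6]
width: 0.989
```

```bash
python3 plan.py .4433 .1596 .1 -10.8 .4433 .1596 .016 -10.8;  python3 - <<'E'
from h import *
for n in("top","side"):
    d=get_image(n);cv2.imwrite(f"pics/{n}2.png",cv2.resize(d["frame"][:,:,::-1][140:300,200:440],None,fx=3,fy=3))
E
```

```text
t 4.45 p [0.5139 0.099  0.1045] jaw 78.4 tilt [0.007 0.003] w 0.989 F [-0.2  2.5 -0.6] q1,q7 [-0.34  1.11]
[0.4433, 0.1596, 0.1, -10.8] xyz [8.13 4.52 0.42] turn 89.2 (alt -90.8 )
[0.4433, 0.1596, 0.016, -10.8] xyz [8.18 4.48 8.82] turn 89.2 (alt -90.8 )
```

View pics/side2.png

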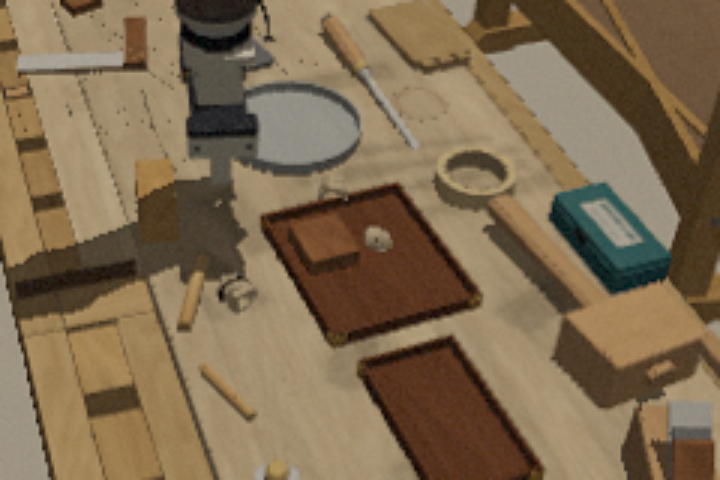

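Call:
{"api": "arm_command", "payload": {
  "deltas": [
    {"xyz": [8.1, 4.5, 0.4], "turn": 89, "jaw": 0},
    {"xyz": [8.1, 4.5, 0.4], "turn": 89, "jaw": 0},
    {"xyz": [8.1, 4.5, 0.4], "turn": 89, "jaw": 0},
    {"xyz": [8.1, 4.5, 0.4], "turn": 89, "jaw": 0},
    {"xyz": [8.1, 4.5, 0.4], "turn": 89, "jaw": 0}
  ]
}}

```text
clock: 4.97
position: [0.4365, 0.166, 0.1]
ee_rot: [-1.247, -2.884, -0.005]
force: [1.4, 0.2, 0.0]
width: 0.998
```

```bash
python3 plan.py .4433 .1596 .07 -10.8
```

```text
t 4.97 p [0.4365 0.166  0.1   ] jaw 43.2 tilt [0.001 0.003] w 0.998 F [1.4 0.2 0. ] q1,q7 [-0.63  0.39]
[0.4433, 0.1596, 0.07, -10.8] xyz [-0.94  0.05  3.  ] turn 54.0 (alt -126.0 )
```

Call:
{"api": "arm_command", "payload": {
  "deltas": [
    {"xyz": [-0.9, 0, 1], "turn": 54, "jaw": 0},
    {"xyz": [-0.9, 0, 2], "turn": 54, "jaw": 0},
    {"xyz": [-0.9, 0, 3], "turn": 54, "jaw": 0},
    {"xyz": [-0.9, 0, 3], "turn": 54, "jaw": 0},
    {"xyz": [-0.9, 0, 3], "turn": 54, "jaw": 0}
  ]
}}

```text
clock: 5.38
position: [0.4426, 0.1596, 0.0701]
ee_rot: [-2.076, -2.356, -0.004]
force: [-0.7, -0.4, 0.7]
width: 0.996
```

```bash
python3 plan.py .4433 .1596 .06 -10.8
```

```text
t 5.38 p [0.4426 0.1596 0.0701] jaw 7.2 tilt [0.    0.003] w 0.996 F [-0.7 -0.4  0.7] q1,q7 [-0.73 -0.09]
[0.4433, 0.1596, 0.06, -10.8] xyz [-0.01  0.07  1.01] turn 18.0 (alt -162.0 )
```

Call:
{"api": "arm_command", "payload": {
  "deltas": [
    {"xyz": [0, 0.1, 1], "turn": 18, "jaw": 0},
    {"xyz": [0, 0.1, 1], "turn": 18, "jaw": 0},
    {"xyz": [0, 0.1, 2], "turn": 18, "jaw": 0},
    {"xyz": [0, 0.1, 4], "turn": 18, "jaw": 0},
    {"xyz": [0, 0.1, 5.4], "turn": 18, "jaw": 0}
  ]
}}

```text
clock: 5.8
position: [0.444, 0.1605, 0.0159]
ee_rot: [-2.417, -2.004, -0.005]
force: [-0.2, -0.8, 0.2]
width: 0.998
```

```bash
python3 plan.py .4433 .1596 .016 -10.8
```

```text
t 5.8 p [0.444  0.1605 0.0159] jaw -10.7 tilt [0.001 0.004] w 0.998 F [-0.2 -0.8  0.2] q1,q7 [-0.73 -0.26]
[0.4433, 0.1596, 0.016, -10.8] xyz [-0.11 -0.06 -0.01] turn 0.1 (alt -179.9 )
```

Call:
{"api": "arm_command", "payload": {
  "deltas": [
    {"xyz": [-0.1, 0, 0], "turn": 0, "jaw": 255},
    {"xyz": [-0.1, 0, 0], "turn": 0, "jaw": 255},
    {"xyz": [-0.1, 0, 0], "turn": 0, "jaw": 255},
    {"xyz": [-0.1, 0, 0], "turn": 0, "jaw": 255},
    {"xyz": [-0.1, 0, 0], "turn": 0, "jaw": 255}
  ],
  "force": 35
}}

```text
clock: 6.22
position: [0.4444, 0.1599, 0.0168]
ee_rot: [-2.417, -2.004, -0.008]
force: [0.1, 0.3, 0.3]
width: 0.686
```

Call:
{"api": "arm_command", "payload": {
  "deltas": [
    {"xyz": [0, 0, 0], "turn": 0, "jaw": 255},
    {"xyz": [0, 0, 0], "turn": 0, "jaw": 255},
    {"xyz": [0, 0, -2], "turn": 0, "jaw": 255},
    {"xyz": [0, 0, -5], "turn": 0, "jaw": 255},
    {"xyz": [0, 0, -8], "turn": 0, "jaw": 255}
  ]
}}

```text
clock: 6.63
position: [0.4433, 0.1588, 0.0973]
ee_rot: [-2.417, -2.003, -0.004]
force: [0.7, 0.7, -0.5]
width: 0.477
```

```bash
python3 plan.py .648 -.065 .1 92.5
```

```text
t 6.63 p [0.4433 0.1588 0.0973] jaw -10.7 tilt [0.001 0.003] w 0.477 F [ 0.7  0.7 -0.5] q1,q7 [-0.82 -0.36]
[0.648, -0.065, 0.1, 92.5] xyz [-18.2   24.26  -0.33] turn 76.8 (alt -103.2 )
```

Call:
{"api": "arm_command", "payload": {
  "deltas": [
    {"xyz": [0, 0, -0.3], "turn": 0, "jaw": 255},
    {"xyz": [0, 0, -0.3], "turn": 0, "jaw": 255}
  ]
}}

```text
clock: 6.8
position: [0.4444, 0.1595, 0.1019]
ee_rot: [-2.417, -2.004, -0.01]
force: [0.2, -0.5, -1.5]
width: 0.479
```

```bash
python3 plan.py .648 -.065 .1 92.5; python3 - <<'E'
from h import *
for n in("side",):
    d=get_image(n);cv2.imwrite(f"pics/{n}3.png",cv2.resize(d["frame"][:,:,::-1][140:300,200:440],None,fx=3,fy=3))
E
```

```text
t 6.8 p [0.4444 0.1595 0.1019] jaw -10.7 tilt [0.004 0.005] w 0.479 F [ 0.2 -0.5 -1.5] q1,q7 [-0.83 -0.36]
[0.648, -0.065, 0.1, 92.5] xyz [-18.29  24.17   0.15] turn 76.8 (alt -103.2 )
```

View pics/side3.png

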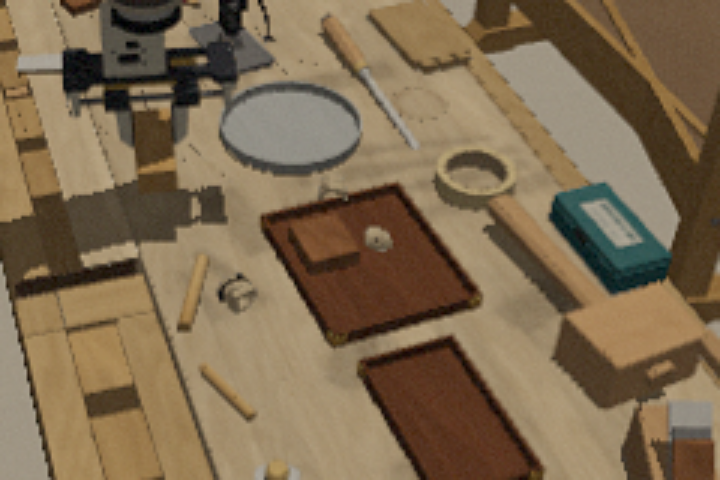

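Call:
{"api": "arm_command", "payload": {
  "deltas": [
    {"xyz": [-18.3, 24.2, 0], "turn": 77, "jaw": 255},
    {"xyz": [-18.3, 24.2, 0], "turn": 77, "jaw": 255},
    {"xyz": [-18.3, 24.2, 0], "turn": 77, "jaw": 255},
    {"xyz": [-18.3, 24.2, 0], "turn": 77, "jaw": 255},
    {"xyz": [-18.3, 24.2, 0], "turn": 77, "jaw": 255}
  ]
}}

```text
clock: 7.27
position: [0.5837, 0.0033, 0.0983]
ee_rot: [-2.918, -1.154, -0.0]
force: [1.0, -0.0, -1.2]
width: 0.482
```

```bash
python3 plan.py .648 -.065 .09 92.5
```

```text
t 7.27 p [0.5837 0.0033 0.0983] jaw -46.8 tilt [-0.001  0.004] w 0.482 F [ 1.  -0.  -1.2] q1,q7 [-0.53 -0.5 ]
[0.648, -0.065, 0.09, 92.5] xyz [0.02 9.38 0.8 ] turn 40.7 (alt -139.3 )
```

Call:
{"api": "arm_command", "payload": {
  "deltas": [
    {"xyz": [0, 9.4, 0.5], "turn": 40.7, "jaw": 255},
    {"xyz": [0, 9.4, 0.5], "turn": 40.7, "jaw": 255},
    {"xyz": [0, 9.4, 0.8], "turn": 40.7, "jaw": 255},
    {"xyz": [0, 9.4, 0.8], "turn": 40.7, "jaw": 255},
    {"xyz": [0, 9.4, 0.8], "turn": 40.7, "jaw": 255}
  ]
}}

```text
clock: 7.68
position: [0.6473, -0.0671, 0.0872]
ee_rot: [-3.133, -0.197, 0.006]
force: [0.0, 1.2, -0.9]
width: 0.477
```

```bash
python3 plan.py .648 -.065 .023 92.5
```

```text
t 7.68 p [ 0.6473 -0.0671  0.0872] jaw -82.8 tilt [-0.004  0.003] w 0.477 F [ 0.   1.2 -0.9] q1,q7 [-0.45 -0.9 ]
[0.648, -0.065, 0.023, 92.5] xyz [ 0.12 -0.18  6.42] turn 4.7 (alt -175.3 )
```

Call:
{"api": "arm_command", "payload": {
  "deltas": [
    {"xyz": [0.1, -0.2, 1], "turn": 4.7, "jaw": 255},
    {"xyz": [0.1, -0.2, 3], "turn": 4.7, "jaw": 255},
    {"xyz": [0.1, -0.2, 4.5], "turn": 4.7, "jaw": 255},
    {"xyz": [0.1, -0.2, 5.3], "turn": 4.7, "jaw": 255},
    {"xyz": [0.1, -0.2, 5.8], "turn": 4.7, "jaw": 255}
  ]
}}

```text
clock: 8.1
position: [0.6471, -0.0651, 0.0298]
ee_rot: [-3.137, -0.069, 0.009]
force: [-12.0, 6.6, 47.8]
width: 0.486
```

```bash
python3 plan.py .648 -.065 .023 92.5
```

```text
t 8.1 p [ 0.6471 -0.0651  0.0298] jaw -87.5 tilt [-0.006  0.004] w 0.486 F [-12.    6.6  47.8] q1,q7 [-0.44 -0.93]
[0.648, -0.065, 0.023, 92.5] xyz [ 0.09 -0.01  0.68] turn 0.0 (alt -180.0 )
```

Call:
{"api": "arm_command", "payload": {
  "deltas": [
    {"xyz": [0, 0, -0.4], "turn": 0, "jaw": 255},
    {"xyz": [0, 0, -0.5], "turn": 0, "jaw": 255},
    {"xyz": [0, 0, -0.5], "turn": 0, "jaw": 255}
  ]
}}

```text
clock: 8.35
position: [0.6469, -0.0654, 0.0343]
ee_rot: [-3.137, -0.069, 0.01]
force: [-0.4, 0.0, -0.6]
width: 0.483
```

```bash
python3 plan.py; python3 - <<'E'
from h import *
for n in("side","top"):
    d=get_image(n);np.savez(n+"4.npz",**d);cv2.imwrite(f"pics/{n}4.png",cv2.resize(d["frame"][:,:,::-1][140:280,240:400],None,fx=4.5,fy=4.2))
E
```

```text
t 8.35 p [ 0.6469 -0.0654  0.0343] jaw -87.5 tilt [-0.006  0.004] w 0.483 F [-0.4  0.  -0.6] q1,q7 [-0.44 -0.93]
```

View pics/side4.png

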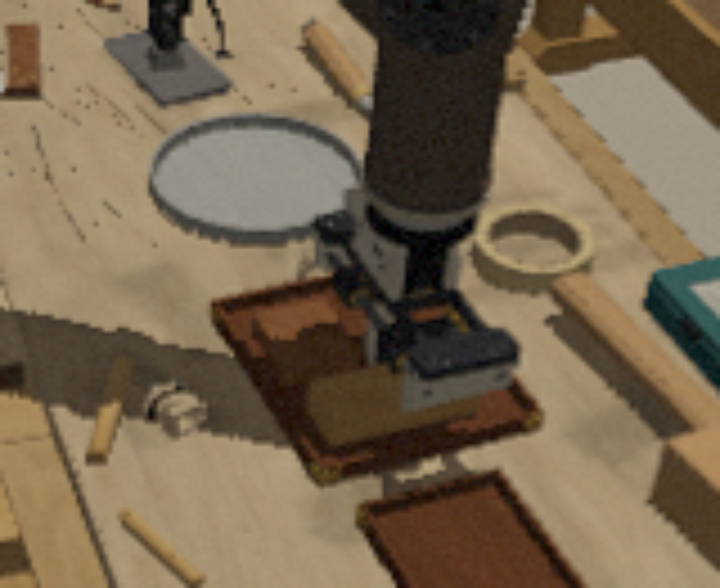

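View pics/top4.png

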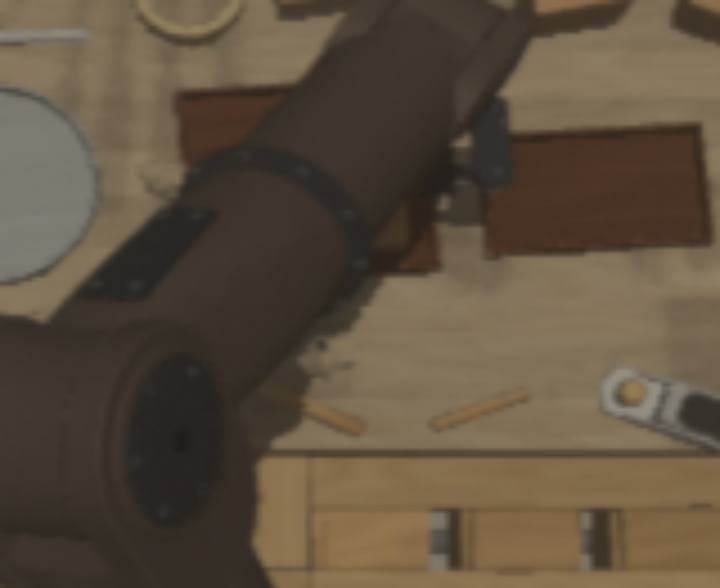

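Call:
{"api": "arm_command", "payload": {
  "deltas": [
    {"xyz": [0, 0, 0.25], "turn": 0, "jaw": 255},
    {"xyz": [0, 0, 0.35], "turn": 0, "jaw": 255},
    {"xyz": [0, 0, 0.35], "turn": 0, "jaw": 60},
    {"xyz": [0, 0, 0.35], "turn": 0, "jaw": 60},
    {"xyz": [0, 0, 0.2], "turn": 0, "jaw": 60}
  ]
}}

```text
clock: 8.87
position: [0.6466, -0.065, 0.0319]
ee_rot: [-3.137, -0.069, 0.011]
force: [-0.8, -0.4, 0.7]
width: 0.652
```

Call:
{"api": "arm_command", "payload": {
  "deltas": [
    {"xyz": [0, 0, -2], "turn": 0, "jaw": 60},
    {"xyz": [0, 0, -5], "turn": 0, "jaw": 60},
    {"xyz": [-6, 0, -8], "turn": 0, "jaw": 0},
    {"xyz": [-10, 3, -8], "turn": 0, "jaw": 0},
    {"xyz": [-14, 6, -8], "turn": 0, "jaw": 0}
  ]
}}

```text
clock: 9.28
position: [0.5395, -0.1093, 0.1115]
ee_rot: [-3.136, -0.075, 0.007]
force: [0.8, -1.8, 0.4]
width: 0.931
```

```bash
python3 plan.py .431 -.316 .1 -21; python3 - <<'E'
from h import *
for n in("side","top"):
    d=get_image(n);np.savez(n+"5.npz",**d);cv2.imwrite(f"pics/{n}5.png",cv2.resize(d["frame"][:,:,::-1][140:280,240:400],None,fx=4.5,fy=4.2))
E
```

```text
t 9.28 p [ 0.5395 -0.1093  0.1115] jaw -87.3 tilt [-0.005  0.005] w 0.931 F [ 0.8 -1.8  0.4] q1,q7 [-0.48 -0.87]
[0.431, -0.316, 0.1, -21.0] xyz [-11.82  20.13   1.11] turn -66.3 (alt 113.7 )
```

View pics/side5.png

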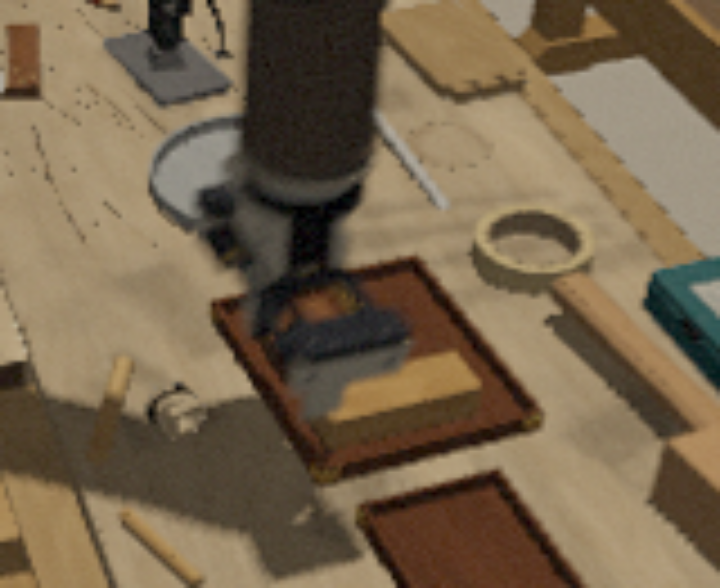

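View pics/top5.png

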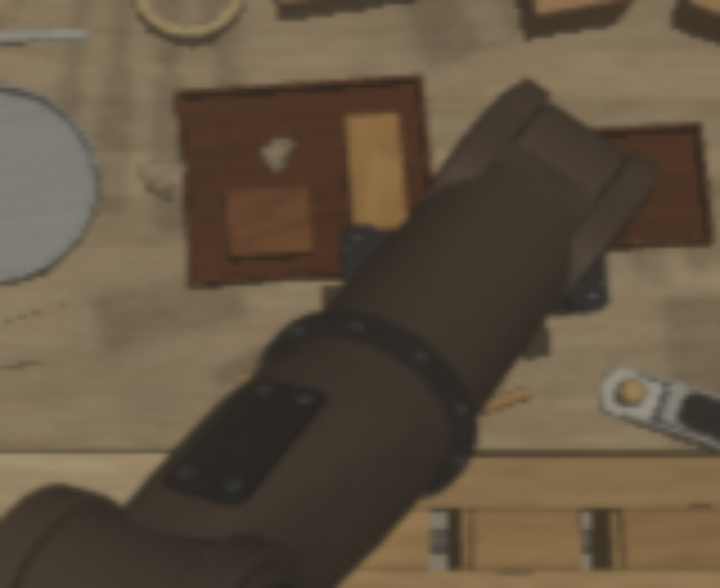

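Call:
{"api": "arm_command", "payload": {
  "deltas": [
    {"xyz": [-11.8, 20.1, 1], "turn": -66, "jaw": 0},
    {"xyz": [-11.8, 20.1, 1], "turn": -66, "jaw": 0},
    {"xyz": [-11.8, 20.1, 1], "turn": -66, "jaw": 0},
    {"xyz": [-11.8, 20.1, 1], "turn": -66, "jaw": 0},
    {"xyz": [-11.8, 20.1, 1], "turn": -66, "jaw": 0}
  ]
}}

```text
clock: 9.8
position: [0.438, -0.2941, 0.103]
ee_rot: [-2.959, -1.039, 0.008]
force: [0.6, -0.9, -0.4]
width: 1.0
```

```bash
python3 plan.py .431 -.316 .09 -21
```

```text
t 9.8 p [ 0.438  -0.2941  0.103 ] jaw -51.3 tilt [-0.007  0.004] w 1.0 F [ 0.6 -0.9 -0.4] q1,q7 [0.01 0.01]
[0.431, -0.316, 0.09, -21.0] xyz [-1.91  1.29  1.29] turn -30.3 (alt 149.7 )
```

Call:
{"api": "arm_command", "payload": {
  "deltas": [
    {"xyz": [-1.9, 1.3, 1.3], "turn": -30.3, "jaw": 0},
    {"xyz": [-1.9, 1.3, 1.3], "turn": -30.3, "jaw": 0},
    {"xyz": [-1.9, 1.3, 1.3], "turn": -30.3, "jaw": 0},
    {"xyz": [-1.9, 1.3, 1.3], "turn": -30.3, "jaw": 0},
    {"xyz": [-1.9, 1.3, 3], "turn": -30.3, "jaw": 0}
  ]
}}

```text
clock: 10.22
position: [0.4325, -0.3179, 0.0752]
ee_rot: [-2.582, -1.786, 0.002]
force: [-0.2, 0.4, -0.1]
width: 1.001
```

```bash
python3 plan.py .431 -.316 .008 -21;python3 - <<'E'
from h import *
for n in("side","top"):
    d=get_image(n);np.savez(n+"6.npz",**d);cv2.imwrite(f"pics/{n}6.png",cv2.resize(d["frame"][:,:,::-1][210:380,240:420],None,fx=4,fy=3.5))
E
```

```text
t 10.22 p [ 0.4325 -0.3179  0.0752] jaw -20.7 tilt [-0.002  0.002] w 1.001 F [-0.2  0.4 -0.1] q1,q7 [0.19 0.51]
[0.431, -0.316, 0.008, -21.0] xyz [ 0.12 -0.19  6.72] turn 0.3 (alt -179.7 )
```

View pics/side6.png

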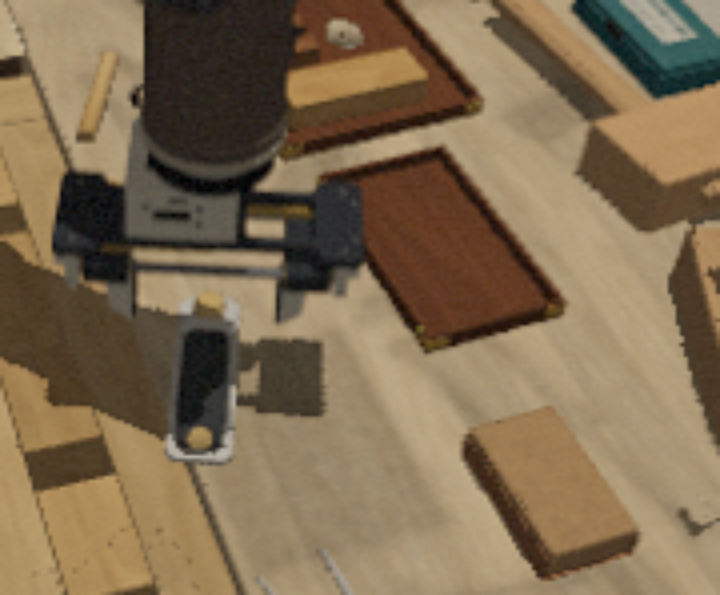

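Call:
{"api": "arm_command", "payload": {
  "deltas": [
    {"xyz": [0.1, -0.1, 2], "turn": 0, "jaw": 0},
    {"xyz": [0.1, -0.1, 4], "turn": 0, "jaw": 0},
    {"xyz": [0.1, -0.1, 5.5], "turn": 0, "jaw": 0},
    {"xyz": [0.1, -0.1, 6.3], "turn": 0, "jaw": 60},
    {"xyz": [0.1, -0.1, 6.3], "turn": 0, "jaw": 200}
  ],
  "force": 55
}}

```text
clock: 10.73
position: [0.4283, -0.3135, 0.0077]
ee_rot: [-2.581, -1.771, 0.009]
force: [0.2, -0.2, 0.7]
width: 0.9
```

```bash
python3 plan.py .431 -.316 .008 -21
```

```text
t 10.73 p [ 0.4283 -0.3135  0.0077] jaw -21.1 tilt [-0.011  0.006] w 0.9 F [ 0.2 -0.2  0.7] q1,q7 [0.24 0.56]
[0.431, -0.316, 0.008, -21.0] xyz [-0.14  0.34 -0.03] turn -0.1 (alt 179.9 )
```

Call:
{"api": "arm_command", "payload": {
  "deltas": [
    {"xyz": [0, 0.3, 0], "turn": 0, "jaw": 255},
    {"xyz": [0, 0.3, 0], "turn": 0, "jaw": 255},
    {"xyz": [0, 0.3, 0], "turn": 0, "jaw": 255},
    {"xyz": [0, 0.3, 0], "turn": 0, "jaw": 255},
    {"xyz": [0, 0.3, 0], "turn": 0, "jaw": 255}
  ]
}}

```text
clock: 11.15
position: [0.4317, -0.3148, 0.0083]
ee_rot: [-2.582, -1.771, 0.008]
force: [3.3, -1.7, -1.1]
width: 0.541
```

Call:
{"api": "arm_command", "payload": {
  "deltas": [
    {"xyz": [0, 0, 0], "turn": 0, "jaw": 255},
    {"xyz": [0, 0, 0], "turn": 0, "jaw": 255},
    {"xyz": [0, 0, 0], "turn": 0, "jaw": 255},
    {"xyz": [0, 0, 0], "turn": 0, "jaw": 255},
    {"xyz": [0, 0, 0], "turn": 0, "jaw": 255}
  ]
}}

```text
clock: 11.57
position: [0.4323, -0.315, 0.0087]
ee_rot: [-2.583, -1.772, 0.007]
force: [3.4, 0.1, 4.3]
width: 0.472
```

```bash
python3 plan.py .634 -.248 .1 3
```

```text
t 11.57 p [ 0.4323 -0.315   0.0087] jaw -21.1 tilt [-0.009  0.005] w 0.472 F [3.4 0.1 4.3] q1,q7 [0.24 0.56]
[0.634, -0.248, 0.1, 3.0] xyz [13.53 16.31 -9.27] turn -24.1 (alt 155.9 )
```

Call:
{"api": "arm_command", "payload": {
  "deltas": [
    {"xyz": [0, 0, -1], "turn": 0, "jaw": 255},
    {"xyz": [0, 0, -3], "turn": 0, "jaw": 255},
    {"xyz": [0, 0, -5], "turn": 0, "jaw": 255},
    {"xyz": [0, 0, -7], "turn": 0, "jaw": 255},
    {"xyz": [2, 2.5, -8], "turn": 0, "jaw": 255}
  ]
}}

```text
clock: 11.98
position: [0.456, -0.3088, 0.0901]
ee_rot: [-2.588, -1.759, 0.014]
force: [-1.5, -2.5, -9.5]
width: 0.469
```

```bash
python3 plan.py .634 -.248 .1 3;python3 - <<'E'
from h import *
for n in("side",):
    d=get_image(n);cv2.imwrite(f"pics/{n}7.png",cv2.resize(d["frame"][:,:,::-1][210:380,240:420],None,fx=4,fy=3.5))
E
```

```text
t 11.98 p [ 0.456  -0.3088  0.0901] jaw -21.6 tilt [-0.015  0.005] w 0.469 F [-1.5 -2.5 -9.5] q1,q7 [0.14 0.44]
[0.634, -0.248, 0.1, 3.0] xyz [12.2  14.3  -1.22] turn -24.6 (alt 155.4 )
```

View pics/side7.png

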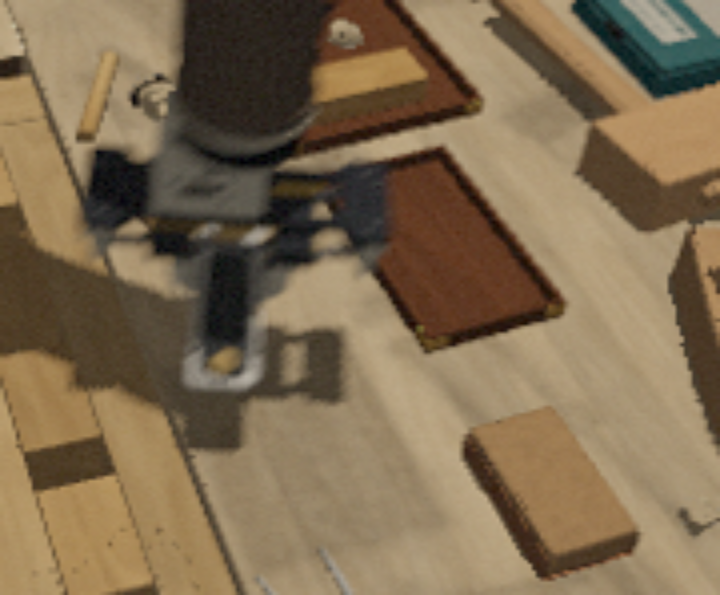

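Call:
{"api": "arm_command", "payload": {
  "deltas": [
    {"xyz": [3, 3.5, -1], "turn": -6, "jaw": 255},
    {"xyz": [6, 7, -1.2], "turn": -12, "jaw": 255},
    {"xyz": [9, 10.5, -1.2], "turn": -18, "jaw": 255},
    {"xyz": [11.5, 13.5, -1.2], "turn": -24.6, "jaw": 255},
    {"xyz": [12.2, 14.3, -1.2], "turn": -24.6, "jaw": 255}
  ]
}}

```text
clock: 12.45
position: [0.6481, -0.2388, 0.1025]
ee_rot: [-2.135, -2.293, -0.002]
force: [1.7, -0.8, -7.9]
width: 0.472
```

```bash
python3 plan.py .634 -.248 .06 3
```

```text
t 12.45 p [ 0.6481 -0.2388  0.1025] jaw 4.1 tilt [-0.006  0.007] w 0.472 F [ 1.7 -0.8 -7.9] q1,q7 [0.06 0.57]
[0.634, -0.248, 0.06, 3.0] xyz [-0.85 -1.45  4.25] turn 1.1 (alt -178.9 )
```

Call:
{"api": "arm_command", "payload": {
  "deltas": [
    {"xyz": [-0.8, -1.4, 0], "turn": 1, "jaw": 255},
    {"xyz": [-0.8, -1.4, 2], "turn": 1, "jaw": 255},
    {"xyz": [-0.8, -1.4, 4], "turn": 1, "jaw": 255},
    {"xyz": [-0.8, -1.4, 5], "turn": 1, "jaw": 255},
    {"xyz": [-0.8, -1.4, 5], "turn": 1, "jaw": 255}
  ]
}}

```text
clock: 12.87
position: [0.631, -0.2462, 0.049]
ee_rot: [-2.151, -2.268, 0.004]
force: [-0.2, 0.5, -8.2]
width: 0.466
```

```bash
python3 - <<'E'
from h import *
for n in("side","top"):
    d=get_image(n);np.savez(n+"8.npz",**d);cv2.imwrite(f"pics/{n}8.png",cv2.resize(d["frame"][:,:,::-1][170:330,280:460] if n=="side" else d["frame"][:,:,::-1][140:280,300:440],None,fx=4,fy=3.5))
E
python3 plan.py .634 -.248 .015 3
```

```text
t 12.97 p [ 0.6336 -0.2473  0.0523] jaw 3.1 tilt [-0.008  0.007] w 0.472 F [ 0.7 -0.6 -7.2] q1,q7 [0.08 0.6 ]
[0.634, -0.248, 0.015, 3.0] xyz [-0.1   0.06  3.72] turn 0.1 (alt -179.9 )
```

View pics/side8.png

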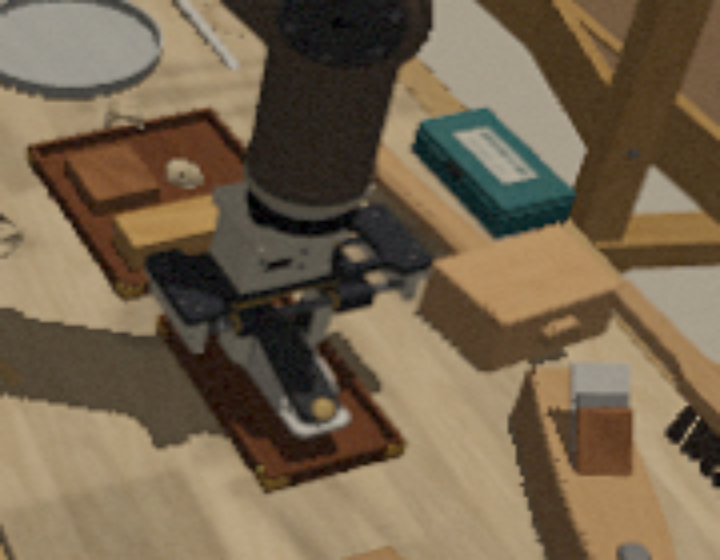

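View pics/top8.png

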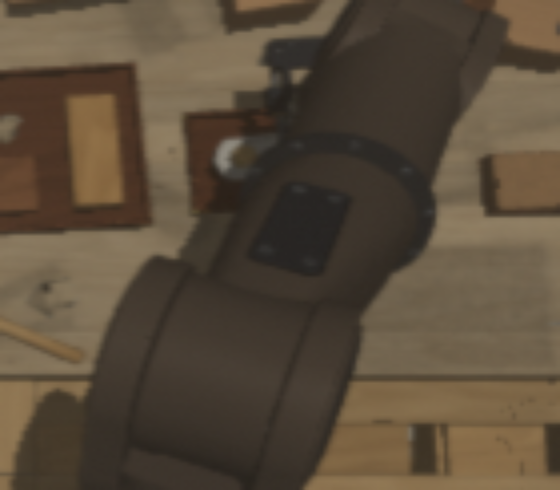

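Call:
{"api": "arm_command", "payload": {
  "deltas": [
    {"xyz": [0, 0, 1], "turn": 0, "jaw": 255},
    {"xyz": [0, 0, 2], "turn": 0, "jaw": 255},
    {"xyz": [0, 0, 2.8], "turn": 0, "jaw": 255},
    {"xyz": [0, 0, 3.3], "turn": 0, "jaw": 255},
    {"xyz": [0, 0, 3.6], "turn": 0, "jaw": 255}
  ]
}}

```text
clock: 13.38
position: [0.6327, -0.2467, 0.015]
ee_rot: [-2.153, -2.271, 0.001]
force: [0.6, -0.2, -7.4]
width: 0.469
```

```bash
python3 plan.py .634 -.248 .015 3
```

```text
t 13.38 p [ 0.6327 -0.2467  0.015 ] jaw 3.1 tilt [-0.009  0.008] w 0.469 F [ 0.6 -0.2 -7.4] q1,q7 [0.09 0.61]
[0.634, -0.248, 0.015, 3.0] xyz [-0.14  0.12  0.  ] turn 0.1 (alt -179.9 )
```

Call:
{"api": "arm_command", "payload": {
  "deltas": [
    {"xyz": [-0.1, 0.1, 0.1], "turn": 0, "jaw": 255},
    {"xyz": [-0.1, 0.1, 0.2], "turn": 0, "jaw": 255},
    {"xyz": [-0.1, 0.1, 0.2], "turn": 0, "jaw": 100},
    {"xyz": [-0.1, 0.1, 0.2], "turn": 0, "jaw": 100},
    {"xyz": [-0.1, 0.1, 0.1], "turn": 0, "jaw": 100}
  ]
}}

```text
clock: 13.8
position: [0.6347, -0.2483, 0.0149]
ee_rot: [-2.155, -2.273, -0.0]
force: [-0.3, -0.1, -0.8]
width: 0.597
```

```bash
python3 plan.py
```

```text
t 13.8 p [ 0.6347 -0.2483  0.0149] jaw 3.1 tilt [-0.007  0.007] w 0.597 F [-0.3 -0.1 -0.8] q1,q7 [0.09 0.61]
```

Up, then towards dowel 2 (440,-146, long axis 110°, jaw 20°).

Call:
{"api": "arm_command", "payload": {
  "deltas": [
    {"xyz": [0, 0, -1], "turn": 0, "jaw": 100},
    {"xyz": [0, 0, -3], "turn": 0, "jaw": 100},
    {"xyz": [0, 0, -6], "turn": 0, "jaw": 100},
    {"xyz": [0, 0, -9], "turn": 0, "jaw": 100},
    {"xyz": [3, -3, -9], "turn": -5, "jaw": 150}
  ]
}}

```text
clock: 14.22
position: [0.613, -0.2284, 0.1136]
ee_rot: [2.06, 2.361, 0.007]
force: [1.2, -0.4, 0.9]
width: 0.573
```

```bash
python3 plan.py .4397 -.146 .1 20
```

```text
t 14.22 p [ 0.613  -0.2284  0.1136] jaw 7.8 tilt [ 0.009 -0.002] w 0.573 F [ 1.2 -0.4  0.9] q1,q7 [0.04 0.63]
[0.4397, -0.146, 0.1, 20.0] xyz [ 10.51 -16.07   1.18] turn -12.2 (alt 167.8 )
```

Call:
{"api": "arm_command", "payload": {
  "deltas": [
    {"xyz": [10.5, -16, 1.2], "turn": -12.2, "jaw": 130},
    {"xyz": [10.5, -16, 1.2], "turn": -12.2, "jaw": 130},
    {"xyz": [10.5, -16, 1.2], "turn": -12.2, "jaw": 130},
    {"xyz": [10.5, -16, 1.2], "turn": -12.2, "jaw": 130},
    {"xyz": [10.5, -16, 1.2], "turn": -12.2, "jaw": 130}
  ],
  "force": 20
}}

```text
clock: 14.63
position: [0.4345, -0.1439, 0.1001]
ee_rot: [1.8, 2.569, 0.006]
force: [-1.8, -0.5, 0.9]
width: 0.488
```

```bash
python3 - <<'E'
from h import *
d=get_image("side");np.savez("side9.npz",**d);cv2.imwrite("pics/side9.png",cv2.resize(d["frame"][:,:,::-1][150:330,220:420],None,fx=4,fy=3.3))
E
python3 plan.py .4397 -.146 .05 20
```

```text
t 14.68 p [ 0.4346 -0.1438  0.1002] jaw 20.0 tilt [0.006 0.   ] w 0.488 F [-3.2  1.   0.3] q1,q7 [-0.04  0.72]
[0.4397, -0.146, 0.05, 20.0] xyz [-0.37  0.37  5.03] turn -0.0 (alt 180.0 )
```

View pics/side9.png

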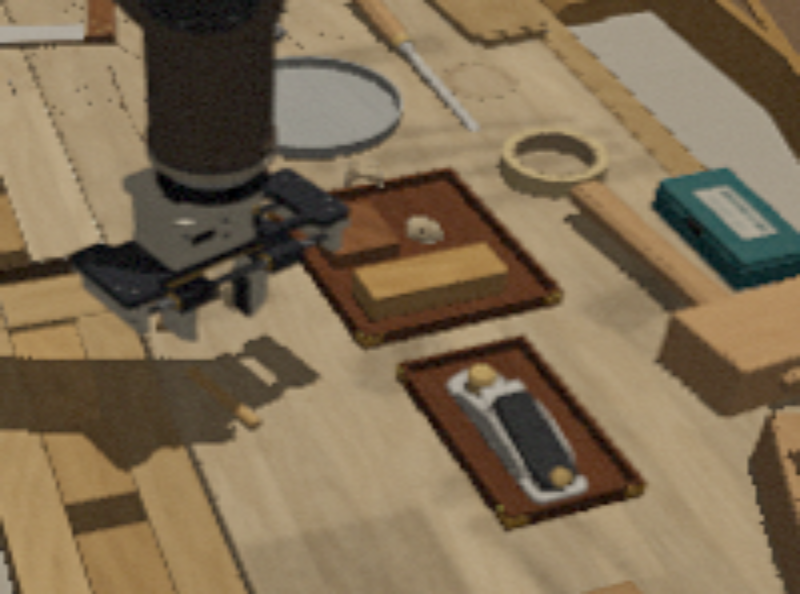

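Call:
{"api": "arm_command", "payload": {
  "deltas": [
    {"xyz": [-0.4, 0.4, 3], "turn": 0, "jaw": 130},
    {"xyz": [-0.4, 0.4, 5], "turn": 0, "jaw": 130},
    {"xyz": [-0.4, 0.4, 7], "turn": 0, "jaw": 130},
    {"xyz": [-0.4, 0.4, 7.5], "turn": 0, "jaw": 130},
    {"xyz": [-0.4, 0.4, 7.5], "turn": 0, "jaw": 130}
  ]
}}

```text
clock: 15.1
position: [0.4401, -0.1464, 0.025]
ee_rot: [1.801, 2.569, 0.005]
force: [-0.4, 0.6, -0.1]
width: 0.49
```

```bash
python3 plan.py .4397 -.146 .004 20
```

```text
t 15.1 p [ 0.4401 -0.1464  0.025 ] jaw 20.0 tilt [0.005 0.   ] w 0.49 F [-0.4  0.6 -0.1] q1,q7 [0.02 0.79]
[0.4397, -0.146, 0.004, 20.0] xyz [ 0.05 -0.03  2.1 ] turn -0.0 (alt 180.0 )
```

Call:
{"api": "arm_command", "payload": {
  "deltas": [
    {"xyz": [0, 0, 1], "turn": 0, "jaw": 130},
    {"xyz": [0, 0, 1.8], "turn": 0, "jaw": 130},
    {"xyz": [0, 0, 2.1], "turn": 0, "jaw": 130},
    {"xyz": [0, 0, 2.1], "turn": 0, "jaw": 180},
    {"xyz": [0, 0, 2.1], "turn": 0, "jaw": 255}
  ]
}}

```text
clock: 15.52
position: [0.4402, -0.1465, 0.0041]
ee_rot: [1.801, 2.569, 0.005]
force: [-0.2, -0.8, 0.3]
width: 0.394
```

```bash
python3 plan.py .4397 -.146 .004 20
```

```text
t 15.52 p [ 0.4402 -0.1465  0.0041] jaw 20.0 tilt [0.005 0.   ] w 0.394 F [-0.2 -0.8  0.3] q1,q7 [0.04 0.81]
[0.4397, -0.146, 0.004, 20.0] xyz [ 0.06 -0.03  0.01] turn -0.0 (alt 180.0 )
```

Call:
{"api": "arm_command", "payload": {
  "deltas": [
    {"xyz": [0, 0, 0], "turn": 0, "jaw": 255},
    {"xyz": [0, 0, 0], "turn": 0, "jaw": 255},
    {"xyz": [0, 0, 0], "turn": 0, "jaw": 255},
    {"xyz": [0, 0, 0], "turn": 0, "jaw": 255},
    {"xyz": [0, 0, 0], "turn": 0, "jaw": 255}
  ]
}}

```text
clock: 15.93
position: [0.4403, -0.1465, 0.0042]
ee_rot: [1.8, 2.569, 0.005]
force: [-0.1, 0.3, 1.0]
width: 0.12
```

Call:
{"api": "arm_command", "payload": {
  "deltas": [
    {"xyz": [0, 0, 0], "turn": 0, "jaw": 255},
    {"xyz": [0, 0, 0], "turn": 0, "jaw": 255},
    {"xyz": [0, 0, 0], "turn": 0, "jaw": 255}
  ]
}}

```text
clock: 16.18
position: [0.4404, -0.1465, 0.0043]
ee_rot: [1.8, 2.569, 0.005]
force: [-0.8, -0.1, 1.2]
width: 0.124
```

```bash
python3 plan.py .67 .262 .1 0 .62 .262 .1 0
```

```text
t 16.18 p [ 0.4404 -0.1465  0.0043] jaw 20.0 tilt [0.006 0.   ] w 0.124 F [-0.8 -0.1  1.2] q1,q7 [0.04 0.81]
[0.67, 0.262, 0.1, 0.0] xyz [30.54 35.57 -9.44] turn 20.0 (alt -160.0 )
[0.62, 0.262, 0.1, 0.0] xyz [32.25 30.87 -9.46] turn 20.0 (alt -160.0 )
```

Call:
{"api": "arm_command", "payload": {
  "deltas": [
    {"xyz": [0, 0, -2], "turn": 0, "jaw": 255},
    {"xyz": [0, 0, -5], "turn": 0, "jaw": 255},
    {"xyz": [0, 0, -9], "turn": 0, "jaw": 255},
    {"xyz": [3, 3, -10], "turn": 5, "jaw": 255},
    {"xyz": [6, 6, -10], "turn": 10, "jaw": 255}
  ]
}}

```text
clock: 16.6
position: [0.4764, -0.0738, 0.1078]
ee_rot: [2.027, 2.389, 0.011]
force: [1.6, 0.1, -0.2]
width: 0.118
```

```bash
python3 plan.py .68 .262 .1 0
```

```text
t 16.6 p [ 0.4764 -0.0738  0.1078] jaw 9.4 tilt [ 0.011 -0.   ] w 0.118 F [ 1.6  0.1 -0.2] q1,q7 [-0.23  0.4 ]
[0.68, 0.262, 0.1, 0.0] xyz [29.82 25.54  1.  ] turn 9.4 (alt -170.6 )
```

Call:
{"api": "arm_command", "payload": {
  "deltas": [
    {"xyz": [29.8, 25.5, 0.5], "turn": 9.4, "jaw": 255},
    {"xyz": [29.8, 25.5, 0.5], "turn": 9.4, "jaw": 255},
    {"xyz": [29.8, 25.5, 0.5], "turn": 9.4, "jaw": 255},
    {"xyz": [29.8, 25.5, 0.5], "turn": 9.4, "jaw": 255},
    {"xyz": [29.8, 25.5, 0.5], "turn": 9.4, "jaw": 255}
  ]
}}

```text
clock: 17.02
position: [0.5841, 0.1077, 0.1047]
ee_rot: [2.216, 2.215, 0.012]
force: [0.3, -0.9, -0.3]
width: 0.117
```

```bash
python3 plan.py .68 .262 .1 0
```

```text
t 17.02 p [0.5841 0.1077 0.1047] jaw -0.0 tilt [ 0.011 -0.   ] w 0.117 F [ 0.3 -0.9 -0.3] q1,q7 [-0.53 -0.05]
[0.68, 0.262, 0.1, 0.0] xyz [15.43  9.58  0.57] turn -0.0 (alt 180.0 )
```

Call:
{"api": "arm_command", "payload": {
  "deltas": [
    {"xyz": [15.4, 9.6, 0.5], "turn": 0, "jaw": 255},
    {"xyz": [15.4, 9.6, 0.5], "turn": 0, "jaw": 255},
    {"xyz": [15.4, 9.6, 0.5], "turn": 0, "jaw": 255},
    {"xyz": [15.4, 9.6, 0.5], "turn": 0, "jaw": 255},
    {"xyz": [15.4, 9.6, 2], "turn": 0, "jaw": 255}
  ]
}}

```text
clock: 17.43
position: [0.683, 0.2695, 0.0876]
ee_rot: [2.21, 2.221, 0.023]
force: [-0.4, 0.8, 0.1]
width: 0.123
```

```bash
python3 - <<'E'
from h import *
d=get_image("side");cv2.imwrite("pics/side10.png",cv2.resize(d["frame"][:,:,::-1][120:270,200:400],None,fx=4,fy=4))
E
python3 plan.py .68 .262 .01 0
```

```text
t 17.48 p [0.6809 0.2701 0.0823] jaw 0.4 tilt [0.011 0.003] w 0.121 F [-1.9  2.6 -3.1] q1,q7 [-0.65 -0.23]
[0.68, 0.262, 0.01, 0.0] xyz [-0.83 -0.18  7.22] turn 0.4 (alt -179.6 )
```

View pics/side10.png

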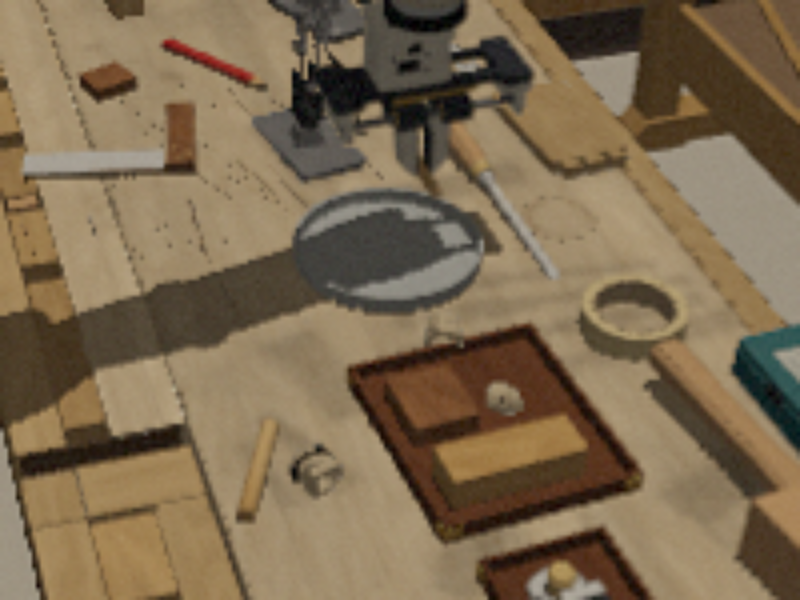

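Call:
{"api": "arm_command", "payload": {
  "deltas": [
    {"xyz": [-0.8, -0.2, 1], "turn": 0.4, "jaw": 255},
    {"xyz": [-0.8, -0.2, 3], "turn": 0.4, "jaw": 255},
    {"xyz": [-0.8, -0.2, 5], "turn": 0.4, "jaw": 255},
    {"xyz": [-0.8, -0.2, 6.2], "turn": 0.4, "jaw": 255},
    {"xyz": [-0.8, -0.2, 6.7], "turn": 0.4, "jaw": 255}
  ]
}}

```text
clock: 17.9
position: [0.6781, 0.2617, 0.0126]
ee_rot: [2.219, 2.218, 0.009]
force: [-0.5, -0.6, -0.1]
width: 0.122
```

```bash
python3 plan.py .68 .262 .0095 0
```

```text
t 17.9 p [0.6781 0.2617 0.0126] jaw -0.0 tilt [0.007 0.001] w 0.122 F [-0.5 -0.6 -0.1] q1,q7 [-0.63 -0.2 ]
[0.68, 0.262, 0.0095, 0.0] xyz [0.03 0.19 0.31] turn -0.0 (alt 180.0 )
```

Call:
{"api": "arm_command", "payload": {
  "deltas": [
    {"xyz": [0, 0.1, 0.2], "turn": 0, "jaw": 255},
    {"xyz": [0, 0.1, 0.3], "turn": 0, "jaw": 255},
    {"xyz": [0, 0.1, 0.3], "turn": 0, "jaw": 255},
    {"xyz": [0, 0.1, 0.3], "turn": 0, "jaw": 180},
    {"xyz": [0, 0.1, 0.3], "turn": 0, "jaw": 180}
  ]
}}

```text
clock: 18.32
position: [0.6797, 0.2619, 0.0107]
ee_rot: [2.219, 2.218, 0.012]
force: [0.3, 0.3, 0.0]
width: 0.221
```

Call:
{"api": "arm_command", "payload": {
  "deltas": [
    {"xyz": [0, 0, 0], "turn": 0, "jaw": 180},
    {"xyz": [0, 0, -1], "turn": 0, "jaw": 180},
    {"xyz": [0, 0, -3], "turn": 0, "jaw": 180},
    {"xyz": [0, 0, -6], "turn": 0, "jaw": 180},
    {"xyz": [-1, -3, -8], "turn": 0, "jaw": 150}
  ]
}}

```text
clock: 18.73
position: [0.6538, 0.2532, 0.0937]
ee_rot: [2.216, 2.215, 0.022]
force: [-0.4, -0.2, 1.8]
width: 0.332
```

```bash
python3 plan.py .4453 .0018 .1 -26
```

```text
t 18.73 p [0.6538 0.2532 0.0937] jaw -0.0 tilt [0.016 0.004] w 0.332 F [-0.4 -0.2  1.8] q1,q7 [-0.67 -0.22]
[0.4453, 0.0018, 0.1, -26.0] xyz [-25.14 -20.84  -1.05] turn 26.0 (alt -154.0 )
```

Call:
{"api": "arm_command", "payload": {
  "deltas": [
    {"xyz": [-25.1, -20.8, -1.5], "turn": 26, "jaw": 130},
    {"xyz": [-25.1, -20.8, -1.5], "turn": 26, "jaw": 130},
    {"xyz": [-25.1, -20.8, -1.5], "turn": 26, "jaw": 130},
    {"xyz": [-25.1, -20.8, -1], "turn": 26, "jaw": 130},
    {"xyz": [-25.1, -20.8, -1], "turn": 26, "jaw": 130}
  ]
}}

```text
clock: 19.15
position: [0.5164, 0.0893, 0.0985]
ee_rot: [2.664, 1.655, 0.027]
force: [0.3, -0.8, -0.4]
width: 0.488
```

```bash
python3 - <<'E'
from h import *
d=get_image("side");cv2.imwrite("pics/side11.png",cv2.resize(d["frame"][:,:,::-1][120:270,200:400],None,fx=4,fy=4))
d=get_image("top");np.savez("top11.npz",**d)
E
python3 plan.py .4453 .0018 .08 -26
```

```text
t 19.25 p [0.5129 0.0844 0.0983] jaw -26.4 tilt [0.012 0.003] w 0.488 F [ 0.6  0.1 -0.7] q1,q7 [-0.64 -0.41]
[0.4453, 0.0018, 0.08, -26.0] xyz [-10.42  -2.4    1.72] turn -0.4 (alt 179.6 )
```

View pics/side11.png

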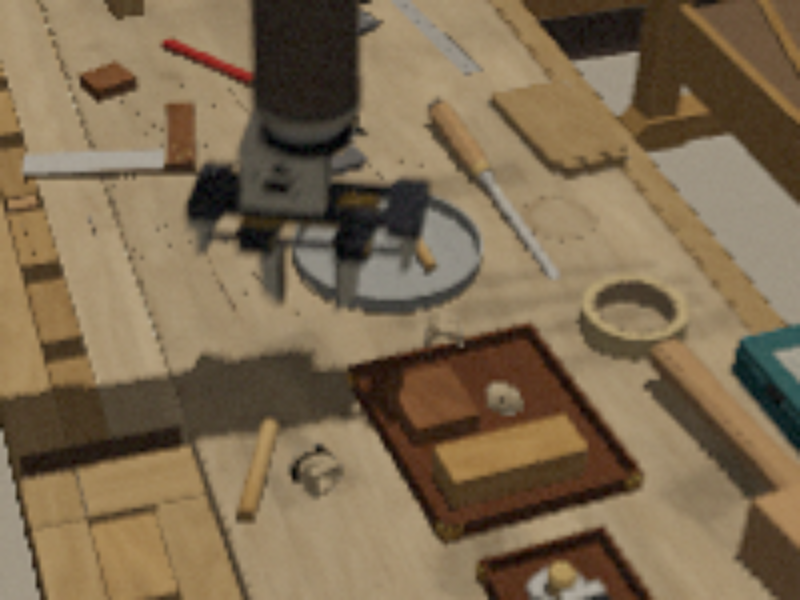

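```bash
python3 plan.py .456 .024 .06 -26
```

```text
t 19.25 p [0.5129 0.0844 0.0983] jaw -26.4 tilt [0.012 0.003] w 0.488 F [ 0.6  0.1 -0.7] q1,q7 [-0.64 -0.41]
[0.456, 0.024, 0.06, -26.0] xyz [-7.97 -2.45  3.74] turn -0.4 (alt 179.6 )
```

Call:
{"api": "arm_command", "payload": {
  "deltas": [
    {"xyz": [-8, -2.45, 0], "turn": -0.4, "jaw": 155},
    {"xyz": [-8, -2.45, 1], "turn": -0.4, "jaw": 155},
    {"xyz": [-8, -2.45, 2], "turn": -0.4, "jaw": 155},
    {"xyz": [-8, -2.45, 3.5], "turn": -0.4, "jaw": 155},
    {"xyz": [-8, -2.45, 4.5], "turn": -0.4, "jaw": 155}
  ]
}}

```text
clock: 19.67
position: [0.456, 0.0235, 0.0526]
ee_rot: [2.662, 1.661, 0.021]
force: [0.9, 1.0, 0.7]
width: 0.389
```

```bash
python3 plan.py .456 .024 .005 -26
```

```text
t 19.67 p [0.456  0.0235 0.0526] jaw -26.1 tilt [0.014 0.004] w 0.389 F [0.9 1.  0.7] q1,q7 [-0.52 -0.25]
[0.456, 0.024, 0.005, -26.0] xyz [ 0.   -0.08  4.76] turn -0.1 (alt 179.9 )
```

Call:
{"api": "arm_command", "payload": {
  "deltas": [
    {"xyz": [0, 0, 1.5], "turn": 0, "jaw": 155},
    {"xyz": [0, 0, 3], "turn": 0, "jaw": 155},
    {"xyz": [0, 0, 4.2], "turn": 0, "jaw": 155},
    {"xyz": [0, 0, 4.7], "turn": 0, "jaw": 155},
    {"xyz": [0, 0, 4.7], "turn": 0, "jaw": 155}
  ]
}}

```text
clock: 20.08
position: [0.4568, 0.024, 0.005]
ee_rot: [2.662, 1.662, 0.02]
force: [-0.5, 0.2, 0.1]
width: 0.392
```

Call:
{"api": "arm_command", "payload": {
  "deltas": [
    {"xyz": [0, 0, 0], "turn": 0, "jaw": 255},
    {"xyz": [0, 0, 0], "turn": 0, "jaw": 255},
    {"xyz": [0, 0, 0], "turn": 0, "jaw": 255},
    {"xyz": [0, 0, 0], "turn": 0, "jaw": 255},
    {"xyz": [0, 0, 0], "turn": 0, "jaw": 255}
  ]
}}

```text
clock: 20.5
position: [0.4573, 0.0241, 0.0055]
ee_rot: [2.662, 1.662, 0.021]
force: [0.3, 0.7, 3.2]
width: 0.16
```

Call:
{"api": "arm_command", "payload": {
  "deltas": [
    {"xyz": [0, 0, 0], "turn": 0, "jaw": 255},
    {"xyz": [0, 0, 0], "turn": 0, "jaw": 255},
    {"xyz": [0, 0, 0], "turn": 0, "jaw": 255}
  ]
}}

```text
clock: 20.75
position: [0.4572, 0.0242, 0.0056]
ee_rot: [2.662, 1.662, 0.022]
force: [-1.2, 0.3, 0.5]
width: 0.167
```

```bash
python3 plan.py .627 .284 .1 0
```

```text
t 20.75 p [0.4572 0.0242 0.0056] jaw -26.1 tilt [0.014 0.004] w 0.167 F [-1.2  0.3  0.5] q1,q7 [-0.45 -0.18]
[0.627, 0.284, 0.1, 0.0] xyz [30.89  3.94 -9.11] turn -26.1 (alt 153.9 )
```

Call:
{"api": "arm_command", "payload": {
  "deltas": [
    {"xyz": [0, 0, -2], "turn": 0, "jaw": 255},
    {"xyz": [0, 0, -5], "turn": 0, "jaw": 255},
    {"xyz": [0, 0, -8], "turn": 0, "jaw": 255},
    {"xyz": [4, 0.5, -9], "turn": -6, "jaw": 255},
    {"xyz": [8, 1, -9], "turn": -12, "jaw": 255}
  ]
}}

```text
clock: 21.17
position: [0.5016, 0.0907, 0.0995]
ee_rot: [2.471, 1.929, 0.027]
force: [2.0, 0.4, 0.3]
width: 0.168
```

```bash
python3 plan.py .622 .287 .1 0
```

```text
t 21.17 p [0.5016 0.0907 0.0995] jaw -14.1 tilt [0.018 0.005] w 0.168 F [2.  0.4 0.3] q1,q7 [-0.63 -0.25]
[0.622, 0.287, 0.1, 0.0] xyz [21.97  6.92  0.26] turn -14.1 (alt 165.9 )
```

Call:
{"api": "arm_command", "payload": {
  "deltas": [
    {"xyz": [22, 6.9, 0], "turn": -14, "jaw": 255},
    {"xyz": [22, 6.9, 0], "turn": -14, "jaw": 255},
    {"xyz": [22, 6.9, 0], "turn": -14, "jaw": 255},
    {"xyz": [22, 6.9, 0], "turn": -14, "jaw": 255},
    {"xyz": [22, 6.9, 0], "turn": -14, "jaw": 255}
  ]
}}

```text
clock: 21.58
position: [0.6104, 0.27, 0.1019]
ee_rot: [2.216, 2.214, 0.024]
force: [0.4, 0.4, -0.2]
width: 0.164
```

```bash
python3 - <<'E'
from h import *
d=get_image("side");cv2.imwrite("pics/side12.png",cv2.resize(d["frame"][:,:,::-1][120:270,200:400],None,fx=4,fy=4))
E
python3 plan.py .622 .287 .06 0
```

```text
t 21.63 p [0.6133 0.2798 0.1019] jaw 0.4 tilt [0.021 0.011] w 0.16 F [4.  8.8 2.6] q1,q7 [-0.74 -0.27]
[0.622, 0.287, 0.06, 0.0] xyz [0.67 0.78 4.21] turn 0.4 (alt -179.6 )
```

View pics/side12.png

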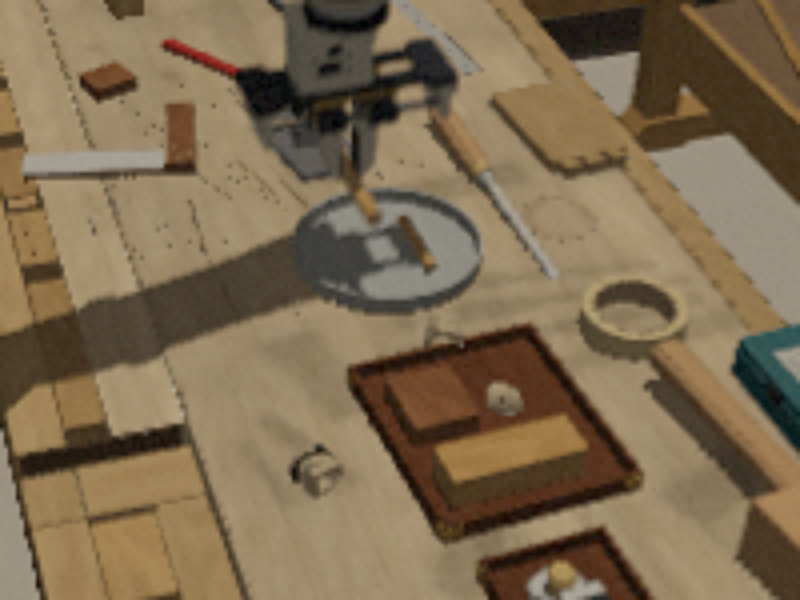

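Call:
{"api": "arm_command", "payload": {
  "deltas": [
    {"xyz": [0.7, 0.8, 1], "turn": 0.4, "jaw": 255},
    {"xyz": [0.7, 0.8, 3], "turn": 0.4, "jaw": 255},
    {"xyz": [0.7, 0.8, 5], "turn": 0.4, "jaw": 255},
    {"xyz": [0.7, 0.8, 7], "turn": 0.4, "jaw": 255},
    {"xyz": [0.7, 0.8, 7.5], "turn": 0.4, "jaw": 255}
  ]
}}

```text
clock: 22.05
position: [0.6206, 0.2868, 0.0235]
ee_rot: [2.218, 2.217, 0.027]
force: [-1.5, -0.1, -0.5]
width: 0.165
```

```bash
python3 plan.py .622 .287 .0107 0
```

```text
t 22.05 p [0.6206 0.2868 0.0235] jaw -0.0 tilt [0.016 0.008] w 0.165 F [-1.5 -0.1 -0.5] q1,q7 [-0.72 -0.25]
[0.622, 0.287, 0.0107, 0.0] xyz [0.01 0.12 1.28] turn -0.0 (alt 180.0 )
```

Call:
{"api": "arm_command", "payload": {
  "deltas": [
    {"xyz": [0, 0.1, 0.7], "turn": 0, "jaw": 255},
    {"xyz": [0, 0.1, 1.1], "turn": 0, "jaw": 255},
    {"xyz": [0, 0.1, 1.25], "turn": 0, "jaw": 255},
    {"xyz": [0, 0.1, 1.25], "turn": 0, "jaw": 255},
    {"xyz": [0, 0.1, 1.25], "turn": 0, "jaw": 255}
  ]
}}

```text
clock: 22.47
position: [0.6223, 0.2871, 0.0119]
ee_rot: [2.218, 2.216, 0.029]
force: [0.2, -0.4, 0.0]
width: 0.169
```

Call:
{"api": "arm_command", "payload": {
  "deltas": [
    {"xyz": [0, 0, 0], "turn": 0, "jaw": 255},
    {"xyz": [0, 0, 0], "turn": 0, "jaw": 180},
    {"xyz": [0, 0, 0], "turn": 0, "jaw": 180},
    {"xyz": [0, 0, -0.1], "turn": 0, "jaw": 180},
    {"xyz": [0, 0, -0.3], "turn": 0, "jaw": 180}
  ]
}}

```text
clock: 22.88
position: [0.6222, 0.287, 0.015]
ee_rot: [2.218, 2.216, 0.028]
force: [-0.0, -0.3, -0.4]
width: 0.296
```

Call:
{"api": "arm_command", "payload": {
  "deltas": [
    {"xyz": [0, 0, -1.5], "turn": 0, "jaw": 180},
    {"xyz": [0, 0, -4], "turn": 0, "jaw": 180},
    {"xyz": [0, 0, -7], "turn": 0, "jaw": 180},
    {"xyz": [-6, -3, -10], "turn": 0, "jaw": 150},
    {"xyz": [-10, -6, -12], "turn": 0, "jaw": 150}
  ]
}}

```text
clock: 23.3
position: [0.5836, 0.221, 0.1185]
ee_rot: [2.214, 2.219, 0.033]
force: [-0.3, -1.5, 0.9]
width: 0.384
```

Call:
{"api": "arm_command", "payload": {
  "deltas": [
    {"xyz": [-4, -3, -3], "turn": 0, "jaw": 150},
    {"xyz": [-8, -6, -6], "turn": 0, "jaw": 150},
    {"xyz": [-12, -9, -8], "turn": 0, "jaw": 150},
    {"xyz": [-16, -10, -8], "turn": 0, "jaw": 150},
    {"xyz": [-20, -10, -8], "turn": 0, "jaw": 150}
  ]
}}

```text
clock: 23.72
position: [0.4888, 0.0551, 0.1922]
ee_rot: [2.211, 2.221, 0.037]
force: [1.8, -1.3, -0.6]
width: 0.413
```

```bash
python3 plan.py; python3 - <<'E'
from h import *
for n in("side","top"):
    d=get_image(n);np.savez(n+"13.npz",**d);cv2.imwrite(f"pics/{n}13.png",cv2.resize(d["frame"][:,:,::-1][120:320,200:430] if n=="side" else d["frame"][:,:,::-1][140:260,200:430],None,fx=3.4,fy=3))
E
```

```text
t 23.72 p [0.4888 0.0551 0.1922] jaw 0.2 tilt [0.022 0.012] w 0.413 F [ 1.8 -1.3 -0.6] q1,q7 [-0.59 -0.05]
```

View pics/side13.png

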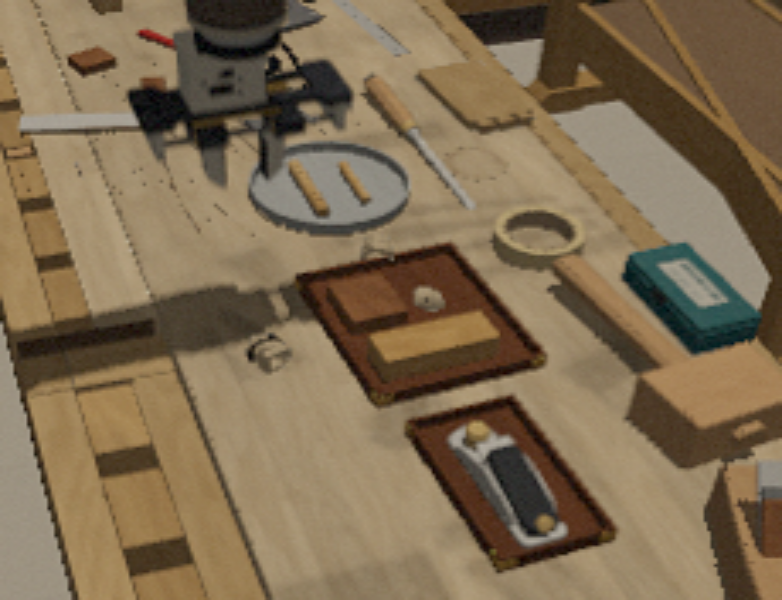

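View pics/top13.png

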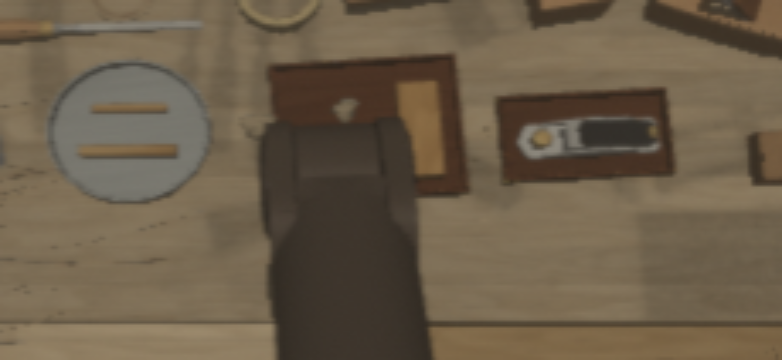

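```bash
python3 - <<'E'
from h import *
d=load("top13.npz");P=cloud(d);z=P[...,2]
d0=load("top0.npz");z0=cloud(d0)[...,2]
def st(a):return np.round([np.median(a),np.percentile(a,90)],4)
print("floor wide",st(z[160:164,290:312]),"oak",st(z[168:196,320:327]),"oak far/near",np.median(z[169:174,319:328]),np.median(z[189:194,319:328]))
print("floor narrow",st(z[175:178,352:390]),"dish",st(z[165:170,225:250]),"d1",st(z[190,226:250]),"d2",st(z[175:177,229:248]))
s=z[182:188,354:394];print("plane z along",np.round([np.median(s[:,i:i+5]) for i in range(0,40,5)],3))
# original along axis
uv=[(374+ (t),232+ (t)*13/40) for t in range(0,40,5)];print(np.round([np.median(z0[int(v)-2:int(v)+3,int(u)-2:int(u)+3]) for u,v in uv],3))
ds=load("side5.npz");print(np.round(np.median(cloud(load("top5.npz"))[187:197,293:308,2]),4),"walnut top")
print("wide/dowel pos",onplane(d,[[237.5,190.3],[238,175.8]],.012))
for k,(x0,y0,x1,y1) in dict(sand=(415,175,460,205),sq=(148,208,190,232)).items():
    for D in(d0,d):
        zz=cloud(D)[...,2][y0:y1,x0:x1];v,u=np.nonzero((zz>.009)&(zz<.1));print(k,u.mean()+x0,v.mean()+y0,len(u))
E
python3 plan.py
```

```text
floor wide [0.0086 0.0209] oak [0.0365 0.042 ] oak far/near 0.036101122247375717 0.037601575245953534
floor narrow [0.0046 0.0086] dish [0.0047 0.0093] d1 [0.0186 0.0231] d2 [0.0152 0.0199]
plane z along [0.015 0.013 0.037 0.045 0.043 0.037 0.031 0.026]
[0.004 0.025 0.006 0.034 0.039 0.035 0.029 0.024]
0.0268 walnut top
wide/dowel pos [[0.62119639 0.26038157 0.012     ]
 [0.6779441  0.25908042 0.012     ]]
sand 436.7386569872958 191.6715063520871 551
sand 436.69801084990956 191.63291139240505 553
sq 169.5151515151515 222.12794612794613 297
sq 169.69205298013244 222.11258278145695 302
t 23.82 p [0.4891 0.0487 0.1923] jaw -0.4 tilt [0.022 0.009] w 0.412 F [0.6 0.3 0.3] q1,q7 [-0.59 -0.05]
```

Call:
{"api": "arm_command", "payload": {
  "deltas": [
    {"xyz": [0, 0, 0], "turn": 0, "jaw": 150},
    {"xyz": [0, 0, 0], "turn": 0, "jaw": 150},
    {"xyz": [0, 0, 0], "turn": 0, "jaw": 150},
    {"xyz": [0, 0, 0], "turn": 0, "jaw": 150}
  ]
}}

```text
clock: 24.15
position: [0.4893, 0.0498, 0.192]
ee_rot: [2.22, 2.21, 0.034]
force: [-0.0, 0.2, 0.2]
width: 0.414
```

```bash
python3 -c "
from cell import sign_off
print(sign_off())"
```

```text
the job is handed in; nothing more can be done
None
```

All five pieces are in their trays and I handed the job in at about 24 s. Sign-off gave no verdict, so success rests on my own checks.

**Placing:** Both dowels went in the round dish, the oak and the larger walnut in the wide tray, and the block plane on its sole in the narrow tray.

**Heights in the last depth readings:**

| Piece | Measured top (mm) | Expected if flat (mm) |
|---|---|---|
| Oak | 36.5 | 37 |
| Walnut | 27 | 27 |
| Thicker dowel | 19 | 21 |
| Thinner dowel | 15 | 17 |

- **Block plane:** its height profile is about 2–4 mm above its bench profile, against an expected 5 mm. It looks level and centred.
- **Walnut:** its height was read mid-job, because the arm covered it in the last top view. The final side view shows it flat and unmoved.
- **Try square and sanding block:** both are within a fraction of a pixel of where they started.

**What went wrong on the way:**
- The walnut first landed about 10 mm off and pressed the floor at about 32 N. I lifted and re-set it.
- I started lifting the oak before the grip was fully closed, so the fingers held it higher than planned. It then touched down early at about 49 N wrist force, below the 120 N limit. I backed off and released it flat.

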